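Roll the sample cylinder into the V-cradle and push it home

TASK

Roll the steel sample cylinder across the bench by its side, up the ramp and into the V of the aluminium cradle, then push it endways along the V until it touches the end stop. Only push it: do not pick it up, and leave the other things on the bench where they are. Leave it resting in the V against the stop.

Things in the scene. Friction and masses are not known exactly. Their poses are not given: they have to be found in the camera images.
- cylinder: Loose polished, slippery steel sample cylinder on its side: round bar 40 mm thick, 170 mm long overall, about 0.3 kg; 110 mm straight middle, domed ends, a darker 18 mm neck at each end. Origin at its centre (on its axis), 20 mm above the bench when lying on it; x runs along the bar, its ends are at x = -85 and +85 mm. Starts on the cradle's ramp side, roughly parallel with the V; rolls freely.
- cradle: V-cradle of folded aluminium sheet fixed to the bench. Origin on the bench under the bottom of the V, half-way along it; x along the V towards the stop, y to the ramp side. The V is 150 mm long (x = -75 to 75 mm), its bottom 4 mm above the bench; the flank away from the ramp rises to 34 mm at y = -33 mm. The end at x = -75 mm is open and faces the robot.
- cradle_shoulder (a point): Top of the ramp, half-way along the cradle: middle of the 6 mm wide level shoulder, 12 mm above the bench (cradle y = +17 mm). From the bench at cradle y = +78 mm the ramp rises to it; beyond it (cradle y = +14 to 0 mm) the V falls away.
- cradle_stop (a point): Point on the working face of the end stop (cradle x = +75 mm) where the end of the seated cylinder touches, 28 mm above the bench, cradle y = +3 mm. The stop is an upright plate 12 mm thick, 48 mm high, 62 mm wide. At the stop the cylinder's centre lies 85 mm from this point (cradle x = -10 mm) and its other end overhangs the open end of the V by 20 mm.
- bench_timer: White count-down timer 64 x 64 x 22 mm lying on the bench; origin at the middle of its underside. Leave it alone.
- label_roll: Roll of labels, 58 mm across and 24 mm high, lying flat; origin at the middle of its underside. Leave it alone.
- marker: White and black marker pen 134 mm long, 15 mm thick, lying along its y axis; origin at the middle of its underside. Leave it alone.
- forceps: Steel forceps 128 mm long, 8 mm thick, lying along their y axis; origin at the middle of the underside. Leave them alone.
There are look-alikes about, which are no part of the job. Leave any pink look-alike of the cylinder alone.

How it is judged:
By the outcome, as a careful person would: the job done as asked, in the order asked, and still so for the second after the job is handed in, with the robot touching nothing.
It also fails if it takes over 58 s, if anything falls off the work surface, if the arm or the gripper's body presses on something with over 40 N, if the wrist force passes 120 N, or if a joint passes its speed limit or range.

ROBOT

A 7-joint arm with a two-finger parallel gripper is mounted at the origin on a cart in front of the work surface, level with it; the furniture and walls round the work are solid. World frame = base frame: x ahead of the robot, y to its left, z up, the work surface at z = 0. Lengths are in mm, angles in rad, forces in N, time in s.
With the tool pointing down it reaches from about 425 to 825 mm from the base axis. Payload 3.6 kg.
Tool frame: the origin (TCP) lies on the centre line of the jaws, within the pads' length; the fingertips stand 17 mm ahead of it and the grasp point (between the pads) lies 2 mm behind it; z points along the fingers, y is the direction in which the jaws open and shut (so a half turn about z gives the same grasp; the last joint's range is limited). The gripper opens to 93 mm and grips with 3 to 60 N. Pads are 15 mm wide; open, the fingers measure 128 mm over their backs; the gripper's body (75 mm by 188 mm) begins 65 mm behind the grasp point.
Start: joints at [1.161, 0.615, -0.013, 1.423, 0.008, 1.103, -0.04], TCP at [243.399, -602.676, 212.04] pointing down, gripper open.
Joint ranges: [-3.12, 3.12], [-0.3, 2.06], [-1.34, 1.32], [0.26, 2.42], [-1.36, 4.5], [0.01, 1.98], [-2.84, 2.84]. Speed limits (rad/s): [2.79, 2.79, 3.14, 3.14, 3.14, 3.14, 3.14].

INTERFACE

Orientations are given as a 3x3 rotation matrix whose columns are the frame's x, y, z axes.
In Python, from cell import env gives the robot as it stands.
- The arm moves only by the tool servo_tool, never from a script. Its argument "deltas" is a list of rows, each a list of 3 entries, a list of its own where there are three numbers: the shift along the tool's x, y, z in mm, then the turn, a rotation vector about the tool's x, y, z in degrees, then the opening, from 0 (shut) to 1 (fully open). A call has 1 to 5 rows; each row shifts and turns the pose as measured when the row begins, along the tool's axes as they then stand; what a row does not reach is not made up. A row lasts 1/12 s, in which the tool goes at most 41.7 mm and 7.16 degrees, less where a joint would pass 70% of its speed; a pose out of reach is approached as far as the arm can. A call with a gripper value outside its range is refused whole. The fingers move at their own pace and stop on an object; "squeeze" is the grip in N (left out, the last holds). Time passes only in rows, so rows that do not move let the fingers close. It gives the time, the measured TCP pose, the force and the opening at its end, in the units of the state.
- env.get_state(): the state, without advancing time (a new reading comes with each control period).
- env.camera(name): name is "side" or "top"; returns the picture (420x560x3 uint8, red, green, blue); there is no depth.
- env.camera_params(name): a dict with "fx", "fy", "cx", "cy" (pixels), "k1" (the pictures are not rectified: a ray, as slopes to the right and down, at radius r is drawn at 1 + k1 r^2 times it, then the intrinsics apply), "T" (4x4, takes a point from camera to world coordinates). Camera axes: x right, y down, z forward; pixel columns grow to the right and rows downward; lengths in mm; the calibration is good to about 2 mm. A picture is of the moment at which its call begins. camera_params takes no time and is no camera call.
- env.close_job(): hands the job in, once; it reports no verdict.
The state is a dict: "time": time; "joint_positions": joint angles; "joint_vel": joint speeds; "tau": joint torques, N m; "tool_pos": TCP position; "eef_rot": TCP orientation; "wrist_force": force on the tool from outside, world axes, zero at the start; "ft_torque": the same for the moment, N m; "opening": finger opening in mm.
Only numpy, scipy, OpenCV 4.12 (cv2) and the standard library are available. Lean on these libraries where they do the work, as an engineer would, in place of code of your own. Each camera call takes 0.05 s, during which the arm holds its last target.

## Working session

There is one attempt and no reset: what is moved stays moved. The work goes in short steps, Python scripts to look and compute and a tool call to move; the robot and the scene stay as the last step left them, time stands still between calls to the robot, and variables do not carry over. Pictures are saved under pics/ and viewed, and the job is handed in when it is done.

Besides the shell and the picture viewer there is one more tool, called after "Emit:" as name([rows], argument=value, ...), one row to a line, values as JSON. servo_tool: Moves the arm, as the interface text tells. Its arguments: {"type":"object","properties":{"deltas":{"type":"array"},"squeeze":{"type":"number"}},"required":["deltas"]}

```bash
mkdir -p pics; ls
python3 - <<'E'
from cell import env
import cv2,numpy as np
np.set_printoptions(precision=4,suppress=True)
for n in("side","top"):
    im=env.camera(n); cv2.imwrite(f"pics/{n}0.png",im[:,:,::-1]); print(n,env.camera_params(n))
s=env.get_state()
for k,v in s.items(): print(k,v)
E
```

```text
pics
side {'fx': 516.4792859106251, 'fy': 516.4792859106251, 'cx': 281.64584725237313, 'cy': 211.03622199661189, 'k1': -0.17086434013566557, 'T': array([[    0.885 ,    -0.1988,     0.4211,   -95.5067],
       [   -0.4655,    -0.3573,     0.8097, -1245.9053],
       [   -0.0105,    -0.9126,    -0.4087,   678.2389],
       [    0.    ,     0.    ,     0.    ,     1.    ]])}
top {'fx': 492.05558970414637, 'fy': 492.05558970414637, 'cx': 274.1665604942326, 'cy': 205.25704532534846, 'k1': -0.09491872829196145, 'T': array([[  -0.0207,   -0.9923,    0.122 ,  387.0252],
       [  -0.9998,    0.0215,    0.0052,  -25.5511],
       [  -0.0078,   -0.1218,   -0.9925, 1333.7209],
       [   0.    ,    0.    ,    0.    ,    1.    ]])}
time 0.1
joint_positions [ 1.1605  0.6158 -0.0126  1.4247  0.0081  1.1034 -0.0404]
joint_vel [-0.0003 -0.0021 -0.0003 -0.0039 -0.0002 -0.0006  0.0013]
tau [  0.0018 -46.004    0.2104 -16.6243  -0.0611   0.0169   0.0001]
tool_pos [ 243.1298 -602.0301  211.0017]
eef_rot [[ 0.9272  0.3745 -0.0009]
 [ 0.3745 -0.9272  0.0021]
 [-0.     -0.0023 -1.    ]]
wrist_force [-0.9951 -1.3777  0.2596]
ft_torque [ 0.0164 -0.0108  0.0434]
opening 93.03959546435712
```

View pics/top0.png

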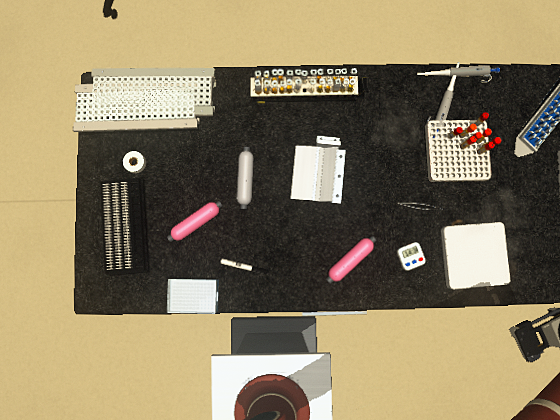

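View pics/side0.png

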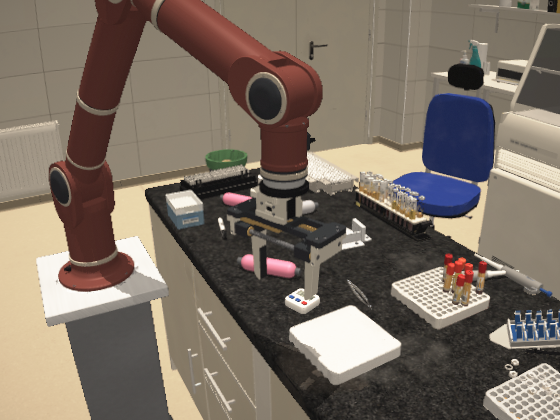

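```bash
cat > h.py <<'E'
import numpy as np,cv2
from cell import env
np.set_printoptions(precision=2,suppress=True)
def cam(n):
    p=env.camera_params(n); K=np.array([[p['fx'],0,p['cx']],[0,p['fy'],p['cy']],[0,0,1]]); return K,np.array([p['k1'],0,0,0.]),np.array(p['T'])
def px2w(n,uv,z):
    K,D,T=cam(n); q=cv2.undistortPoints(np.array(uv,float).reshape(-1,1,2),K,D).reshape(-1,2)
    r=np.c_[q,np.ones(len(q))]@T[:3,:3].T; c=T[:3,3]
    return c+r*((z-c[2])/r[:,2])[:,None]
def w2px(n,P):
    K,D,T=cam(n); Ti=np.linalg.inv(T)
    return cv2.projectPoints(np.array(P,float).reshape(-1,1,3),cv2.Rodrigues(Ti[:3,:3])[0],Ti[:3,3],K,D)[0].reshape(-1,2)
def crop(im,x0,y0,w,h,s,fn):
    c=cv2.resize(im[y0:y0+h,x0:x0+w],None,fx=s,fy=s,interpolation=cv2.INTER_CUBIC); cv2.imwrite(fn,c)
E
python3 - <<'E'
from h import *
im=cv2.imread('pics/top0.png'); crop(im,225,125,130,90,6,'pics/top0c.png')
im=cv2.imread('pics/side0.png'); crop(im,210,170,170,120,4,'pics/side0c.png')
E
```

```text
(no output)
```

View pics/top0c.png

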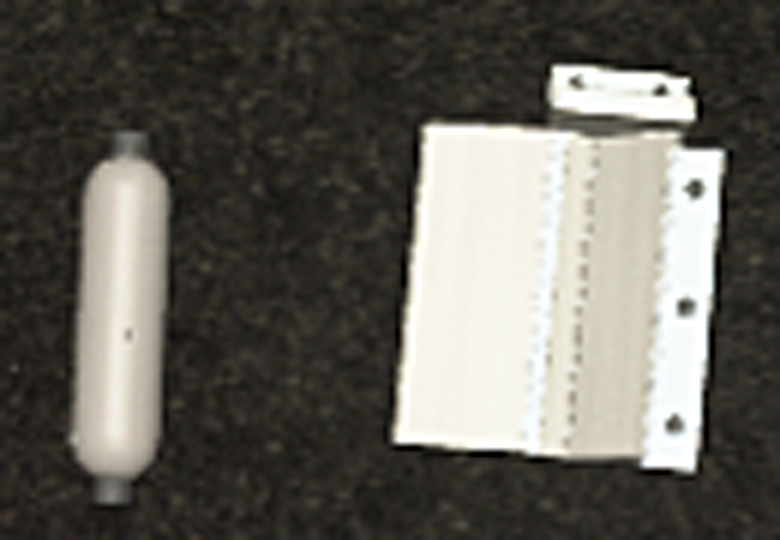

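View pics/side0c.png

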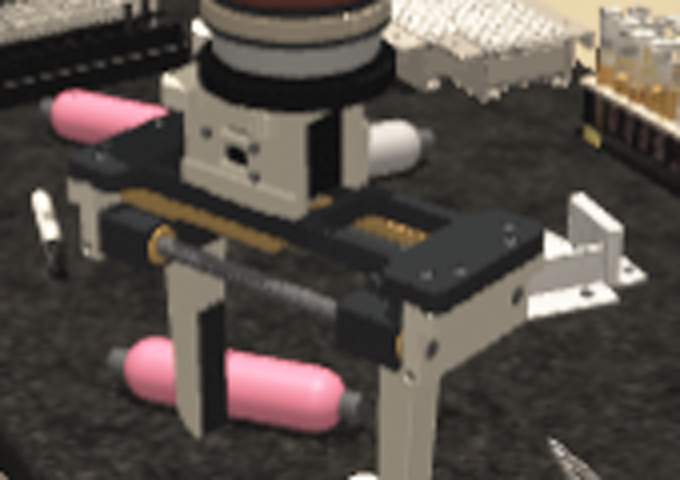

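```bash
cat > m0.py <<'E'
from h import *
from scipy.optimize import least_squares
f=lambda u,x0,y0,s:(np.array(u,float)+.5)/s-.5+np.array([x0,y0])
pts=f([[424,124],[395,443],[597,135],[568,452],[563,133],[535,452],[672,140],[645,460]],225,125,6)
C=np.array([[75,78,0],[-75,78,0],[75,0,4],[-75,0,4],[75,17,12],[-75,17,12],[75,-33,34],[-75,-33,34]],float)
def Tm(p): c,s=np.cos(p[2]),np.sin(p[2]); return lambda P: np.c_[p[0]+c*P[:,0]-s*P[:,1],p[1]+s*P[:,0]+c*P[:,1],P[:,2]]
r=least_squares(lambda p:(w2px('top',Tm(p)(C))-pts).ravel(),[620,-100,0])
print('cradle',r.x, r.x[2]*57.3); print(r.fun.reshape(-1,2))
q=px2w('top',f([[130,132],[111,503]],225,125,6),20)
print('cyl ends',q,np.linalg.norm(q[0]-q[1]),'ctr',q.mean(0),'ang',np.degrees(np.arctan2(*(q[0]-q[1])[[1,0]])))
print('sides',px2w('top',f([[80,300],[165,300]],225,125,6),20))
p=r.x;c,s=np.cos(p[2]),np.sin(p[2]);d=q-np.r_[p[:2],0]
print('in cradle',np.c_[d[:,0]*c+d[:,1]*s,-d[:,0]*s+d[:,1]*c])
for n,uv,z in(('timer',(411,257),22),('forceps',(415,205),4),('pinkR',(351,260),20),('stoptop',(328,140),48)): print(n,px2w('top',[uv],z)[0])
E
python3 m0.py
```

```text
cradle [ 633.38 -150.33   -0.12] -7.062732865558721
[[ 0.58  0.  ]
 [ 0.12  0.09]
 [-0.15  0.63]
 [-0.2   1.27]
 [-0.36 -0.35]
 [-0.7   0.25]
 [ 0.5  -1.61]
 [ 0.21 -0.28]]
cyl ends [[711.79  54.36  20.  ]
 [541.7   65.12  20.  ]] 170.4342038360197 ctr [626.75  59.74  20.  ] ang -3.6217561621125824
sides [[634.46  78.    20.  ]
 [633.58  39.51  20.  ]]
in cradle [[  52.65  212.78]
 [-117.47  202.55]]
timer [ 401.23 -380.84   22.  ]
forceps [ 542.79 -404.17    4.  ]
pinkR [ 397.37 -219.94   20.  ]
stoptop [ 718.16 -166.78   48.  ]
```

```bash
cat > plan.py <<'E'
from h import *
import sys
from scipy.spatial.transform import Rotation as R
# usage: plan.py cradle_x cradle_y z nrows maxstep ; prints next rows toward target with jaw axis y along +cradle x
CR=np.array([633.4,-150.3]); TH=np.radians(-7.06)
c,s=np.cos(TH),np.sin(TH)
def c2w(x,y,z): return np.array([CR[0]+c*x-s*y,CR[1]+s*x+c*y,z])
def w2c(p): d=np.array(p)[:2]-CR; return np.array([c*d[0]+s*d[1],-s*d[0]+c*d[1],p[2]])
y=np.array([c,s,0]); z=np.array([0,0,-1.]); RT=np.c_[np.cross(y,z),y,z]
if __name__=='__main__':
    x_,y_,z_,n,ms=map(float,sys.argv[1:6])
    st=env.get_state(); p=np.array(st['tool_pos']); Rm=np.array(st['eef_rot']); 
    print('t',st['time'],'cr',w2c(p),'F',np.array(st['wrist_force']),'open',st['opening'])
    T=c2w(x_,y_,z_); print('target',T,'dist',np.linalg.norm(T-p))
    for i in range(int(n)):
        d=T-p; L=np.linalg.norm(d); d*=min(1,ms/max(L,1e-9))
        rv=R.from_matrix(Rm.T@RT).as_rotvec(degrees=True); a=np.linalg.norm(rv); rv*=min(1,7/max(a,1e-9))
        print(np.round(Rm.T@d,1).tolist(),np.round(rv,1).tolist())
        p=p+d; Rm=Rm@R.from_rotvec(rv,degrees=True).as_matrix()
E
python3 - <<'E'
from h import *
print(px2w('top',[[170,238],[219,204],[133,161]],20))
E
python3 plan.py -32 262 211 20 40
```

```text
[[465.94 262.82  20.  ]
 [555.09 130.    20.  ]
 [679.47 367.02  20.  ]]
t 0.1 cr [-331.79 -496.27  211.  ] F [-1.   -1.38  0.26] open 93.03959546435712
target [633.84 113.65 211.  ] dist 815.3841668657424
[30.9, -25.4, 0.1] [-0.0, -0.0, -7.0]
[33.8, -21.4, 0.0] [-0.0, -0.0, -7.0]
[36.1, -17.1, 0.0] [-0.0, -0.0, -7.0]
[38.0, -12.6, 0.0] [-0.0, -0.0, -7.0]
[39.2, -7.9, 0.0] [-0.0, -0.0, -7.0]
[39.9, -3.0, 0.0] [-0.0, -0.0, -7.0]
[40.0, 1.8, 0.0] [-0.0, -0.0, -7.0]
[39.4, 6.7, 0.0] [-0.0, -0.0, -7.0]
[38.3, 11.4, 0.0] [-0.0, -0.0, -4.9]
[37.2, 14.7, 0.0] [-0.0, 0.0, -0.0]
[37.2, 14.7, 0.0] [-0.0, 0.0, -0.0]
[37.2, 14.7, 0.0] [-0.0, 0.0, -0.0]
[37.2, 14.7, 0.0] [0.0, 0.0, -0.0]
[37.2, 14.7, 0.0] [0.0, 0.0, -0.0]
[37.2, 14.7, 0.0] [0.0, 0.0, -0.0]
[37.2, 14.7, 0.0] [0.0, 0.0, -0.0]
[37.2, 14.7, 0.0] [0.0, 0.0, -0.0]
[37.2, 14.7, 0.0] [0.0, 0.0, -0.0]
[37.2, 14.7, 0.0] [0.0, 0.0, -0.0]
[37.2, 14.7, 0.0] [0.0, 0.0, -0.0]
```

Emit:
servo_tool([
  [[31, -25, 0], [0, 0, -7], 0.54],
  [[34, -21, 0], [0, 0, -7], 0.54],
  [[36, -17, 0], [0, 0, -7], 0.54],
  [[38, -13, 0], [0, 0, -7], 0.54],
  [[39, -8, 0], [0, 0, -7], 0.54],
])

```text
time: 0.52
tool_pos: [331.1, -429.8, 205.8]
eef_rot: [[0.542, 0.84, -0.011], [0.84, -0.542, -0.002], [-0.007, -0.008, -1.0]]
wrist_force: [0.8, 0.1, 0.8]
opening: 64.4
```

```bash
python3 plan.py -32 260 211 6 40
```

```text
t 0.5167 cr [-265.65 -314.55  205.76] F [0.79 0.09 0.76] open 64.4357322679211
target [633.6  111.66 211.  ] dist 620.2618133739617
[39.9, -2.6, -0.6] [-0.2, 0.1, -7.0]
[39.9, 2.3, -0.6] [-0.2, 0.1, -7.0]
[39.3, 7.2, -0.5] [-0.2, 0.1, -7.0]
[38.2, 11.9, -0.4] [-0.1, 0.1, -4.8]
[37.1, 15.1, -0.3] [-0.0, 0.0, 0.0]
[37.1, 15.1, -0.3] [-0.0, 0.0, -0.0]
```

Emit:
servo_tool([
  [[40, -3, -1], [0, 0, -7], 0.54],
  [[40, 2, -1], [0, 0, -7], 0.54],
  [[39, 7, -1], [0, 0, -7], 0.54],
  [[38, 12, 0], [0, 0, -5], 0.54],
  [[37, 15, 0], [0, 0, 0], 0.54],
])

```text
time: 0.93
tool_pos: [427.3, -245.2, 206.3]
eef_rot: [[0.102, 0.995, -0.014], [0.995, -0.102, -0.0], [-0.002, -0.014, -1.0]]
wrist_force: [1.1, -1.0, 0.1]
opening: 50.3
```

```bash
python3 plan.py -32 260 205 6 40
```

```text
t 0.9333 cr [-192.9  -119.51  206.33] F [ 1.08 -0.96  0.1 ] open 50.33547002754783
target [633.6  111.66 205.  ] dist 412.2106658160903
[36.5, 16.4, -0.2] [-0.8, 0.1, 1.2]
[36.8, 15.6, 0.1] [0.0, -0.0, -0.0]
[36.8, 15.6, 0.1] [0.0, 0.0, -0.0]
[36.8, 15.6, 0.1] [0.0, 0.0, -0.0]
[36.8, 15.6, 0.1] [0.0, 0.0, -0.0]
[36.8, 15.6, 0.1] [0.0, 0.0, -0.0]
```

Emit:
servo_tool([
  [[37, 16, 0], [-0.8, 0, 1], 0.54],
  [[37, 16, 0], [0, 0, 0], 0.54],
  [[37, 16, 0], [0, 0, 0], 0.54],
  [[37, 16, 0], [0, 0, 0], 0.54],
  [[37, 16, 0], [0, 0, 0], 0.54],
])

```text
time: 1.35
tool_pos: [528.8, -63.2, 204.7]
eef_rot: [[0.122, 0.993, -0.003], [0.993, -0.122, -0.002], [-0.002, -0.003, -1.0]]
wrist_force: [0.9, -0.1, 0.5]
opening: 50.3
```

```bash
python3 plan.py -32 260 205 6 40
```

```text
t 1.35 cr [-114.56   73.56  204.73] F [ 0.92 -0.07  0.51] open 50.25808426776808
target [633.6  111.66 205.  ] dist 203.90049352413513
[36.6, 16.2, -0.2] [-0.1, 0.1, 0.1]
[36.6, 16.2, -0.1] [-0.0, -0.0, 0.0]
[36.6, 16.2, -0.1] [0.0, 0.0, 0.0]
[36.6, 16.2, -0.1] [0.0, 0.0, 0.0]
[36.6, 16.2, -0.1] [0.0, 0.0, 0.0]
[3.6, 1.6, -0.0] [0.0, 0.0, 0.0]
```

Emit:
servo_tool([
  [[37, 16, 0], [0, 0, 0], 0.54],
  [[37, 16, 0], [0, 0, 0], 0.54],
  [[37, 16, 0], [0, 0, 0], 0.54],
  [[37, 16, 0], [0, 0, 0], 0.54],
  [[30, 14, 0], [0, 0, 0], 0.54],
])

```text
time: 1.77
tool_pos: [629.2, 113.2, 201.7]
eef_rot: [[0.12, 0.993, -0.007], [0.993, -0.12, -0.003], [-0.004, -0.007, -1.0]]
wrist_force: [0.3, 0.6, -0.3]
opening: 50.1
```

```bash
python3 plan.py -32 260 205 3 40
```

```text
t 1.7667 cr [-36.6  260.95 201.73] F [ 0.32  0.64 -0.26] open 50.13084655688961
target [633.6  111.66 205.  ] dist 5.7237112680546804
[-1.0, 4.6, -3.3] [-0.4, 0.2, 0.1]
[0.0, 0.0, 0.0] [0.0, 0.0, 0.0]
[0.0, 0.0, 0.0] [0.0, 0.0, 0.0]
```

Emit:
servo_tool([
  [[0, 4, 10], [0, 0, 0], 0.54],
  [[0, 1, 30], [0, 0, 0], 0.54],
  [[0, 0, 35], [0, 0, 0], 0.54],
  [[0, 0, 35], [0, 0, 0], 0.54],
  [[0, 0, 30], [0, 0, 0], 0.54],
])

```text
time: 2.18
tool_pos: [641.5, 129.5, 62.4]
eef_rot: [[0.104, 0.994, 0.011], [0.994, -0.104, 0.011], [0.012, 0.01, -1.0]]
wrist_force: [-0.1, -0.1, -0.1]
opening: 50.1
```

```bash
python3 plan.py -32 260 27 2 40;  python3 - <<'E'
from h import *
im=env.camera('top')[:,:,::-1]; crop(im,215,115,150,110,5,'pics/top1c.png')
E
```

```text
t 2.1833 cr [-26.37 278.72  62.41] F [-0.11 -0.12 -0.09] open 50.13218558020651
target [633.6  111.66  27.  ] dist 40.449216410861965
[-18.8, -6.3, 34.7] [0.6, -0.7, 1.1]
[-0.2, -0.1, 0.4] [-0.0, -0.0, 0.0]
```

View pics/top1c.png

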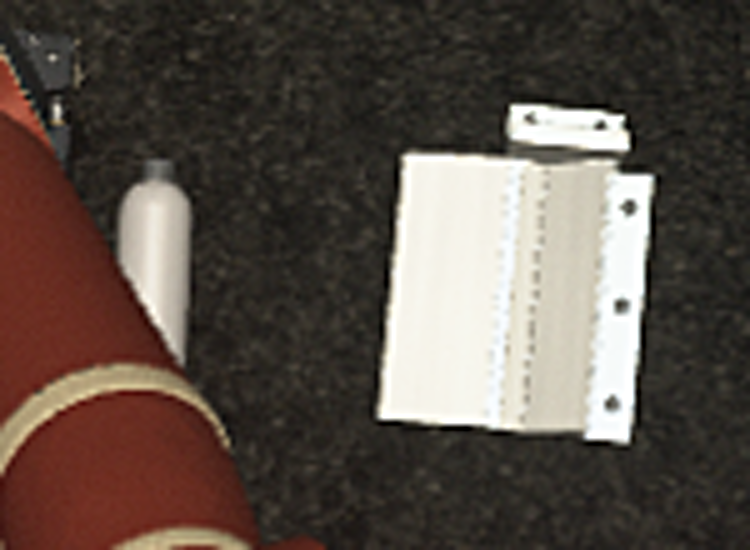

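Emit:
servo_tool([
  [[-8, -4, 12], [0.6, -0.7, 1], 0.54],
  [[-6, -2, 12], [0, 0, 0], 0.54],
  [[0, 0, 8], [0, 0, 0], 0.54],
  [[0, 0, 0], [0, 0, 0], 0.54],
])

```text
time: 2.57
tool_pos: [626.2, 110.8, 19.8]
eef_rot: [[0.126, 0.992, -0.021], [0.992, -0.126, -0.008], [-0.011, -0.02, -1.0]]
wrist_force: [-0.5, -0.2, -0.1]
opening: 49.9
```

```bash
python3 plan.py -32 256 26 2 40;  python3 - <<'E'
from h import *
im=env.camera('side')[:,:,::-1]; crop(im,200,130,200,150,4,'pics/side1c.png')
E
```

```text
t 2.5667 cr [-39.2  258.28  19.85] F [-0.54 -0.23 -0.12] open 49.94513260827559
target [633.11 107.69  26.  ] dist 9.741155900797171
[-2.3, 7.1, -6.3] [-1.1, 0.6, -0.2]
[0.0, 0.0, 0.0] [-0.0, 0.0, -0.0]
```

View pics/side1c.png

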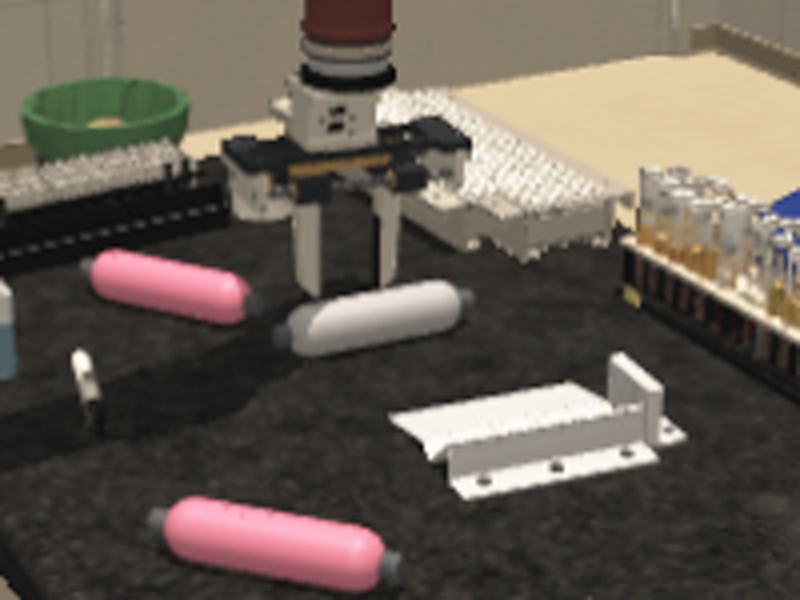

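Emit:
servo_tool([
  [[-1, 6, -5], [-1.1, 0.6, 0], 0.54],
  [[-1, 1, -1], [0, 0, 0], 0.54],
  [[0, 0, 0], [0, 0, 0], 0.54],
])

```text
time: 2.87
tool_pos: [637.2, 108.3, 31.0]
eef_rot: [[0.127, 0.992, 0.01], [0.992, -0.127, 0.002], [0.003, 0.009, -1.0]]
wrist_force: [-0.2, -0.0, 0.2]
opening: 50.5
```

```bash
python3 plan.py -32 240 26 2 40
```

```text
t 2.8667 cr [-27.99 257.13  30.98] F [-0.17 -0.04  0.22] open 50.536003085610496
target [631.14  91.81  26.  ] dist 18.2885944602335
[-17.2, -4.0, 4.9] [0.5, -0.2, -0.2]
[0.0, 0.0, 0.0] [-0.0, 0.0, 0.0]
```

Emit:
servo_tool([
  [[-3, -2, 2], [0, 0, 0], 0.54],
  [[-4, -1, 1], [0, 0, 0], 0.54],
  [[-4, 0, 0], [0, 0, 0], 0.54],
  [[-3, 0, 0], [0, 0, 0], 0.54],
  [[-3, 0, 0], [0, 0, 0], 0.54],
])

```text
time: 3.28
tool_pos: [633.7, 91.8, 31.1]
eef_rot: [[0.126, 0.992, 0.016], [0.992, -0.126, 0.004], [0.006, 0.015, -1.0]]
wrist_force: [1.2, 0.7, 0.0]
opening: 50.0
```

```bash
python3 plan.py -32 240 26 1 40
```

```text
t 3.2833 cr [-29.41 240.28  31.09] F [1.2  0.66 0.02] open 50.04430013615107
target [631.14  91.81  26.  ] dist 5.715459625857202
[-0.3, -2.7, 5.0] [0.9, -0.3, -0.2]
```

Emit:
servo_tool([
  [[-3, -1, 3], [0.5, 0, 0], 0.54],
  [[-3, 0, 2], [0, 0, 0], 0.54],
  [[-3, 0, 0], [0, 0, 0], 0.54],
  [[-3, 0, 0], [0, 0, 0], 0.54],
  [[-3, 0, 0], [0, 0, 0], 0.54],
])

```text
time: 3.7
tool_pos: [632.2, 79.7, 27.6]
eef_rot: [[0.124, 0.992, 0.01], [0.992, -0.124, 0.011], [0.013, 0.009, -1.0]]
wrist_force: [-0.3, 1.9, 4.4]
opening: 50.4
```

```bash
python3 plan.py -32 225 26 1 40
python3 - <<'E'
from h import *
im=env.camera('side')[:,:,::-1]; crop(im,200,130,200,150,4,'pics/side2c.png')
E
```

```text
t 3.7 cr [-29.48 228.12  27.61] F [-0.34  1.89  4.42] open 50.40742579734044
target [629.3   76.93  26.  ] dist 4.316339565573129
[-3.1, -2.5, 1.5] [0.5, -0.7, -0.1]
```

View pics/side2c.png

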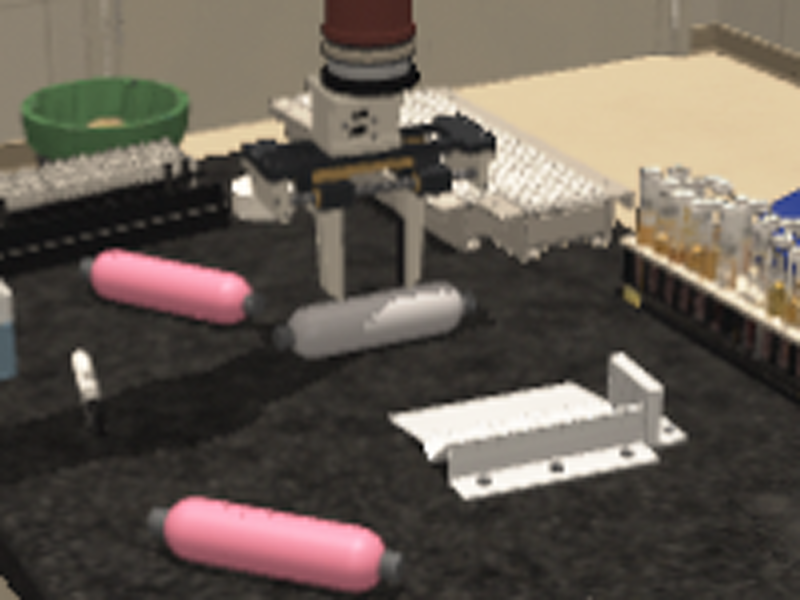

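Emit:
servo_tool([
  [[-4, -1, 1], [0.3, -0.5, 0], 0.54],
  [[-5, 0, 0], [0, 0, 0], 0.54],
  [[-5, 0, 0], [0, 0, 0], 0.54],
  [[-5, 0, 0], [0, 0, 0], 0.54],
  [[-5, 0, 0], [0, 0, 0], 0.54],
])

```text
time: 4.17
tool_pos: [631.1, 62.5, 32.2]
eef_rot: [[0.118, 0.993, 0.013], [0.993, -0.118, 0.012], [0.013, 0.012, -1.0]]
wrist_force: [-1.7, 0.4, 5.6]
opening: 50.1
```

```bash
python3 plan.py -32 200 26 1 40
python3 - <<'E'
from h import *
im=env.camera('side')[:,:,::-1]; crop(im,200,130,200,150,4,'pics/side3c.png')
im=env.camera('top')[:,:,::-1]; crop(im,215,115,150,110,5,'pics/top3c.png')
E
```

```text
t 4.1667 cr [-28.44 210.95  32.2 ] F [-1.7   0.43  5.62] open 50.08143860981445
target [626.22  52.12  26.  ] dist 13.07752071515855
[-11.0, -3.7, 6.0] [0.7, -0.8, 0.3]
```

View pics/side3c.png

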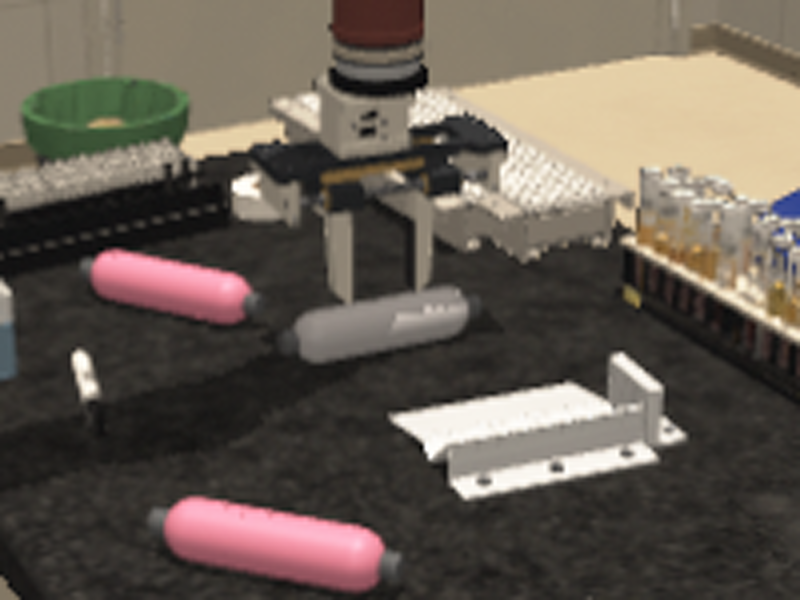

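View pics/top3c.png

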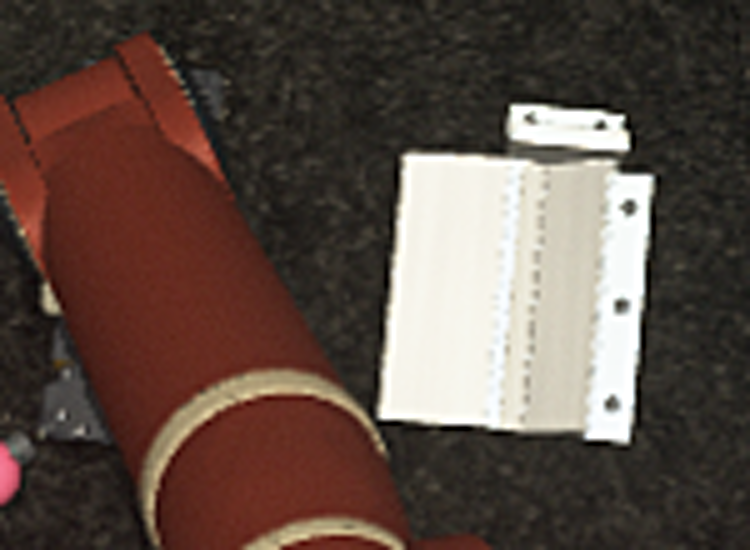

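Emit:
servo_tool([
  [[-4, -1, 5], [0.5, -0.5, 0], 0.54],
  [[-5, -1, 3], [0, 0, 0], 0.54],
  [[-5, 0, 2], [0, 0, 0], 0.54],
  [[-5, 0, 1], [0, 0, 0], 0.54],
  [[-5, 0, 1], [0, 0, 0], 0.54],
])

```text
time: 4.68
tool_pos: [630.3, 48.2, 33.7]
eef_rot: [[0.113, 0.993, 0.017], [0.993, -0.113, 0.015], [0.017, 0.015, -1.0]]
wrist_force: [-0.4, 1.0, 7.3]
opening: 50.2
```

```bash
python3 plan.py -32 190 26 1 40
python3 - <<'E'
from h import *
im=env.camera('side')[:,:,::-1]; crop(im,200,130,200,150,4,'pics/side4c.png')
E
```

```text
t 4.6833 cr [-27.44 196.66  33.74] F [-0.42  0.99  7.28] open 50.16281578325492
target [625.    42.19  26.  ] dist 11.180011836520212
[-6.7, -4.7, 7.6] [0.8, -1.0, 0.6]
```

View pics/side4c.png

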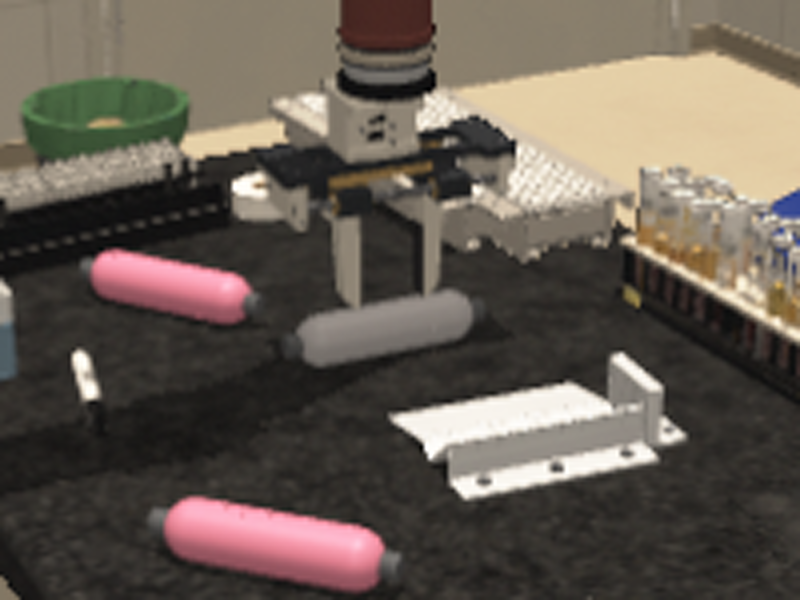

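Run:
```python
from h import *
from plan import w2c,c2w
f=lambda u,x0,y0,s:(np.array(u,float)+.5)/s-.5+np.array([x0,y0])
for nm,u in(('1',[[279,330],[470,298]]),('3',[[284,343],[480,304]]),('4',[[285,350],[486,309]])):
    q=px2w('side',f(u,200,130,4),20); print(nm,[w2c(a)[:2] for a in q],np.linalg.norm(q[0]-q[1]))
# predicted pixels of finger tips at TCP pose, crop coords
st=env.get_state();p=np.array(st['tool_pos']);Rm=np.array(st['eef_rot'])
for ty in(-42,-25,25,42):
  for tx in(-7.5,):
    print(ty,(w2px('side',p+Rm@np.array([tx,ty,17]))-[200,130])*4)
print(st['joint_positions'],st['tau'])
```

```text
1 [array([-114.2 ,  207.16]), array([ 48.9 , 208.65])] 163.1013851716895
3 [array([-118.72,  182.85]), array([ 51.33, 194.66])] 170.4554595898386
4 [array([-122.3 ,  170.51]), array([ 51.61, 183.83])] 174.4170261621671
-42 [[341.08 333.98]]
-25 [[361.39 330.25]]
25 [[420.31 319.41]]
42 [[440.06 315.78]]
[ 0.08  0.8  -0.32  1.66  0.33  0.71 -0.51] [ -1.96 -42.46  -4.12 -10.7    0.11  -0.82   0.05]
```

Run:
```python
from h import *
im=env.camera('side')[:,:,::-1].copy(); crop(im,262,165,66,62,9,'pics/side5c.png')
st=env.get_state();p=np.array(st['tool_pos']);Rm=np.array(st['eef_rot'])
for ty in(-42.5,-25,25,42.5):
  for tz in(17,-20,-40):
    print(ty,tz,(w2px('side',p+Rm@np.array([[-7.5],[ty],[tz]])[:,0])[0]-[262,165])*9,(w2px('side',p+Rm@np.array([[7.5],[ty],[tz]])[:,0])[0]-[262,165])*9)
```

```text
-42.5 17 [207.88 436.53] [192.07 419.47]
-42.5 -20 [206.2  338.73] [190.25 322.28]
-42.5 -40 [205.27 285.06] [189.24 268.95]
-25 17 [254.93 427.9 ] [238.81 410.97]
-25 -20 [253.72 330.36] [237.45 314.03]
-25 -40 [253.04 276.84] [236.69 260.85]
25 17 [387.52 403.57] [370.54 386.99]
25 -20 [387.6  306.79] [370.45 290.81]
25 -40 [387.63 253.7 ] [370.39 238.05]
42.5 17 [433.28 395.17] [416.01 378.71]
42.5 -20 [433.8  298.66] [416.35 282.8 ]
42.5 -40 [434.06 245.72] [416.53 230.2 ]
```

View pics/side5c.png

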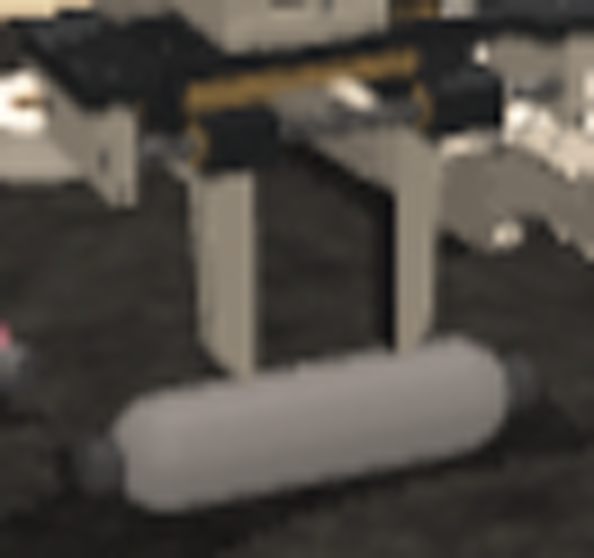

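Emit:
servo_tool([
  [[-5, -1, 5], [0.5, -0.7, 0.6], 0.54],
  [[-5, -1, 4], [0.3, 0, 0], 0.54],
  [[-5, 0, 4], [0, -0.3, 0], 0.54],
  [[-5, 0, 4], [0, 0, 0], 0.54],
  [[-5, 0, 4], [0, 0, 0], 0.54],
])

```text
time: 5.2
tool_pos: [629.2, 27.9, 33.5]
eef_rot: [[0.123, 0.992, 0.01], [0.992, -0.123, -0.0], [0.001, 0.01, -1.0]]
wrist_force: [-5.5, 0.5, 21.9]
opening: 50.3
```

```bash
python3 plan.py -32 170 26 1 40
python3 - <<'E'
from h import *
im=env.camera('side')[:,:,::-1]; cv2.imwrite('pics/side6.png',im); crop(im,262,165,66,62,9,'pics/side6c.png')
E
```

```text
t 5.2 cr [-26.11 176.3   33.49] F [-5.52  0.54 21.92] open 50.32713398037589
target [622.54  22.34  26.  ] dist 11.422123986925978
[-6.3, -6.0, 7.4] [0.6, -0.1, 0.0]
```

View pics/side6c.png

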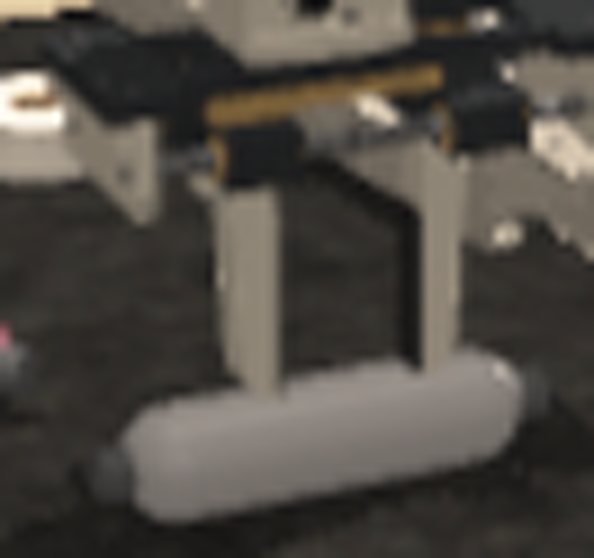

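Run:
```python
from h import *
p=np.array([626.2,110.8,19.8]);Rm=np.array([[0.126, 0.992, -0.021], [0.992, -0.126, -0.008], [-0.011, -0.02, -1.0]])
for ty in(-42.5,-25,25,42.5):
    print(ty,[((w2px('side',p+Rm@np.array([tx,ty,tz]))-[200,130])*4)[0] for tx in(-7.5,7.5) for tz in (17,0)])
st=env.get_state();p=np.array(st['tool_pos']);Rm=np.array(st['eef_rot'])
for ty in(-25,25):print(((w2px('side',p+Rm@np.array([-7.5,ty,17]))-[262,165])*9)[0])
```

```text
-42.5 [array([297.56, 320.16]), array([297.54, 300.59]), array([291.3 , 313.34]), array([291.25, 293.9 ])]
-25 [array([318.02, 317.27]), array([318.08, 297.75]), array([311.61, 310.49]), array([311.65, 291.1 ])]
25 [array([375.7, 309.1]), array([375.98, 289.74]), array([368.91, 302.46]), array([369.17, 283.22])]
42.5 [array([395.62, 306.28]), array([395.98, 286.98]), array([388.7 , 299.68]), array([389.04, 280.5 ])]
[279.65 450.04]
[413.86 426.27]
```

Run:
```python
from h import *
im=cv2.imread('pics/side1c.png'); cv2.imwrite('pics/side1d.png',cv2.resize(im[170:370,250:490],None,fx=3,fy=3,interpolation=cv2.INTER_CUBIC))
```

```text
(no output)
```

View pics/side1d.png

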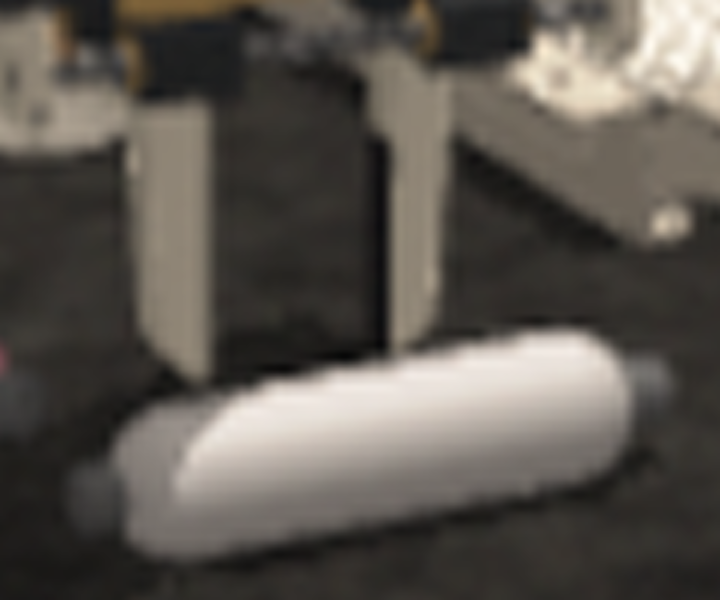

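Run:
```python
from h import *
p=np.array([243.13,-602.03,211.]);Rm=np.array([[.9272,.3745,-.0009],[.3745,-.9272,.0021],[0,-.0023,-1]])
for ty in(-46.5,46.5):
    print(ty,[((w2px('side',p+Rm@np.array([tx,ty,tz])))[0]).round(1) for tx in(-7.5,7.5) for tz in (17,0)])
im=cv2.imread('pics/side0.png'); crop(im,240,200,110,130,5,'pics/side0d.png')
```

```text
-46.5 [array([261.1, 289.5]), array([260.8, 281.1]), array([266.9, 285.9]), array([266.7, 277.5])]
46.5 [array([303.7, 309.4]), array([303.8, 300.7]), array([309.3, 305.3]), array([309.5, 296.6])]
```

View pics/side0d.png

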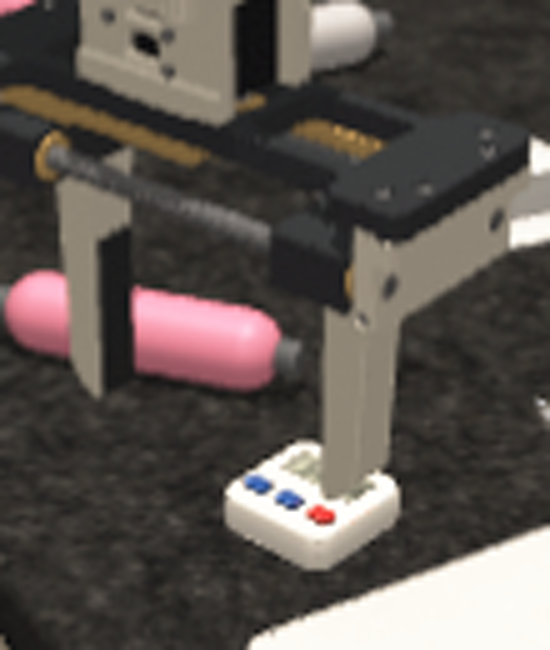

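Emit:
servo_tool([
  [[0, 0, 0], [0, 0, 0], 0.54],
  [[0, 0, 0], [0, 0, 0], 0.54],
  [[0, 0, -10], [0, 0, 0], 0.54],
  [[0, 0, -10], [0, 0, 0], 0.54],
  [[10, 0, 0], [0, 0, 0], 0.54],
])

```text
time: 5.67
tool_pos: [628.9, 29.0, 55.1]
eef_rot: [[0.131, 0.991, 0.007], [0.991, -0.131, -0.009], [-0.008, 0.008, -1.0]]
wrist_force: [0.7, -1.2, 0.5]
opening: 49.9
```

```bash
python3 plan.py -32 170 26 1 40
python3 - <<'E'
from h import *
im=env.camera('side')[:,:,::-1]; cv2.imwrite('pics/side7.png',im); crop(im,262,165,66,62,9,'pics/side7c.png')
E
```

```text
t 5.6667 cr [-26.53 177.34  55.11] F [ 0.68 -1.19  0.49] open 49.94965192677092
target [622.54  22.34  26.  ] dist 30.513595246446634
[-7.1, -5.6, 29.1] [0.5, 0.5, -0.4]
```

View pics/side7c.png

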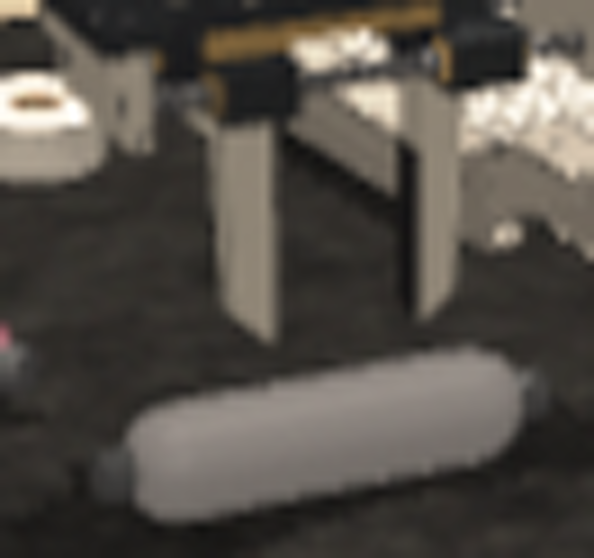

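Run:
```python
from h import *
from plan import w2c
f=lambda u,x0,y0,s:(np.array(u,float)+.5)/s-.5+np.array([x0,y0])
q=px2w('side',f([[92,472],[548,387]],262,165,9),20); print([w2c(a)[:2] for a in q],np.linalg.norm(q[0]-q[1]))
st=env.get_state();p=np.array(st['tool_pos']);Rm=np.array(st['eef_rot'])
for tz in(17,5,0,-5):print(tz,[((w2px('side',p+Rm@np.array([-7.5,ty,tz]))-[262,165])*9)[0] for ty in(-25,25)])
```

```text
[array([-119.44,  170.34]), array([ 53.24, 177.39])] 172.82764616752624
17 [array([267.56, 385.34]), array([402.21, 362.6 ])]
5 [array([267.18, 353.11]), array([402.24, 330.64])]
0 [array([267.01, 339.63]), array([402.25, 317.26])]
-5 [array([266.85, 326.11]), array([402.25, 303.85])]
```

Emit:
servo_tool([
  [[14, -3, 0], [0.3, 0.3, 0], 0.54],
  [[14, -2, 0], [0, 0, 0], 0.54],
  [[10, 0, 8], [0, 0, 0], 0.54],
  [[0, 0, 10], [0, 0, 0], 0.54],
  [[0, 0, 8], [0, 0, 0], 0.54],
])

```text
time: 6.13
tool_pos: [628.8, 82.4, 27.1]
eef_rot: [[0.12, 0.993, 0.004], [0.993, -0.12, 0.006], [0.006, 0.003, -1.0]]
wrist_force: [0.9, -0.3, -0.7]
opening: 50.2
```

```bash
python3 plan.py -33 218 14 1 40
```

```text
t 6.1333 cr [-33.13 230.4   27.14] F [ 0.9  -0.27 -0.66] open 50.225832498991394
target [627.44  70.1   14.  ] dist 18.073908222538833
[-12.5, 0.1, 13.1] [0.2, -0.4, 0.2]
```

Emit:
servo_tool([
  [[-3, 0, 3], [0, -0.3, 0], 0.54],
  [[-3, 0, 2], [0, 0, 0], 0.54],
  [[-2, 0, 2], [0, 0, 0], 0.54],
  [[0, 0, 1], [0, 0, 0], 0.54],
])

```text
time: 6.47
tool_pos: [624.6, 73.0, 13.3]
eef_rot: [[0.119, 0.993, -0.005], [0.993, -0.119, -0.003], [-0.003, -0.005, -1.0]]
wrist_force: [-0.3, 0.2, 0.1]
opening: 50.0
```

```bash
python3 plan.py -33 218 14 1 40;python3 - <<'E'
from h import *
im=env.camera('side')[:,:,::-1]; cv2.imwrite('pics/side8.png',im); crop(im,262,165,66,62,9,'pics/side8c.png')
E
```

```text
t 6.4667 cr [-36.16 220.54  13.35] F [-0.3   0.19  0.12] open 50.04321839551382
target [627.44  70.1   14.  ] dist 4.10592907805652
[-2.6, 3.1, -0.7] [-0.3, 0.2, 0.2]
```

View pics/side8c.png

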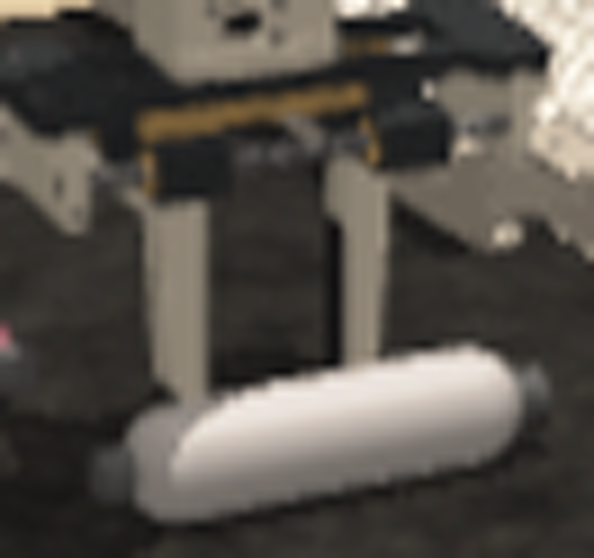

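Emit:
servo_tool([
  [[-4, 1, 0], [0, 0, 0], 0.54],
  [[-4, 1, 0], [0, 0, 0], 0.54],
  [[-4, 0, 0], [0, 0, 0], 0.54],
  [[-4, 0, 0], [0, 0, 0], 0.54],
  [[-4, 0, 0], [0, 0, 0], 0.54],
])

```text
time: 6.93
tool_pos: [625.7, 50.7, 14.7]
eef_rot: [[0.121, 0.993, -0.002], [0.993, -0.121, -0.002], [-0.002, -0.002, -1.0]]
wrist_force: [0.2, -0.6, 0.3]
opening: 50.5
```

```bash
python3 plan.py -33 190 14 1 40
```

```text
t 6.9333 cr [-32.38 198.49  14.71] F [ 0.2  -0.57  0.29] open 50.53997891965775
target [624.    42.32  14.  ] dist 8.54263973198366
[-8.5, -0.6, 0.7] [-0.1, 0.1, 0.1]
```

Emit:
servo_tool([
  [[-4, 0, 0], [0, 0, 0], 0.54],
  [[-4, 0, 0], [0, 0, 0], 0.54],
  [[-4, 0, 0], [0, 0, 0], 0.54],
  [[-5, 0, 0], [0, 0, 0], 0.54],
  [[-5, 0, 0], [0, 0, 0], 0.54],
])

```text
time: 7.35
tool_pos: [623.2, 26.3, 15.6]
eef_rot: [[0.121, 0.993, -0.0], [0.993, -0.121, -0.001], [-0.001, -0.0, -1.0]]
wrist_force: [0.9, -0.6, -0.4]
opening: 50.1
```

```bash
python3 plan.py -33 170 14 1 40;python3 - <<'E'
from h import *
im=env.camera('side')[:,:,::-1]; cv2.imwrite('pics/side9.png',im); crop(im,262,165,80,62,9,'pics/side9c.png')
E
```

```text
t 7.35 cr [-31.82 174.    15.61] F [ 0.91 -0.64 -0.38] open 50.07657875009301
target [621.54  22.47  14.  ] dist 4.469343171415881
[-4.0, -1.2, 1.6] [-0.0, 0.1, 0.1]
```

View pics/side9c.png

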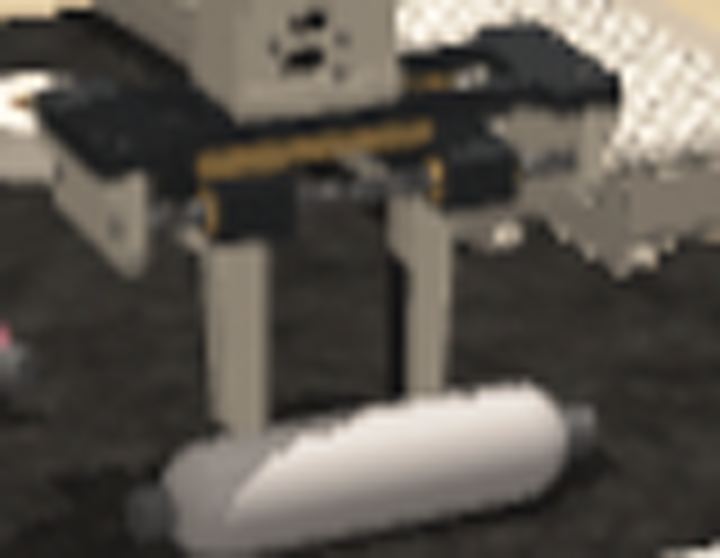

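Emit:
servo_tool([
  [[-5, 0, 1], [0, 0, 0], 0.54],
  [[-5, 0, 0], [0, 0, 0], 0.54],
  [[-5, 0, 0], [0, 0, 0], 0.54],
  [[-5, 0, 0], [0, 0, 0], 0.54],
  [[-5, 0, 0], [0, 0, 0], 0.54],
])

```text
time: 7.82
tool_pos: [619.6, -1.8, 14.4]
eef_rot: [[0.122, 0.993, -0.001], [0.993, -0.122, -0.002], [-0.002, -0.001, -1.0]]
wrist_force: [0.2, 0.4, -0.4]
opening: 50.6
```

```bash
python3 plan.py -33 130 14 1 40
```

```text
t 7.8167 cr [-31.95 145.64  14.36] F [ 0.22  0.38 -0.38] open 50.6218972719835
target [616.63 -17.23  14.  ] dist 15.679844836750473
[-15.6, -1.1, 0.4] [-0.0, 0.1, 0.1]
```

Emit:
servo_tool([
  [[-4, 0, 0], [0, 0, 0], 0.54],
  [[-4, 0, 0], [0, 0, 0], 0.54],
  [[-4, 0, 0], [0, 0, 0], 0.54],
  [[-4, 0, 0], [0, 0, 0], 0.54],
])

```text
time: 8.15
tool_pos: [617.2, -20.4, 14.3]
eef_rot: [[0.123, 0.992, -0.002], [0.992, -0.123, -0.003], [-0.003, -0.001, -1.0]]
wrist_force: [0.2, 0.7, -0.2]
opening: 50.0
```

```bash
python3 plan.py -33 110 14 1 40;python3 - <<'E'
from h import *
im=env.camera('side')[:,:,::-1]; cv2.imwrite('pics/side10.png',im); crop(im,262,165,90,70,8,'pics/side10c.png')
im=env.camera('top')[:,:,::-1]; crop(im,215,115,150,110,5,'pics/top10c.png')
E
```

```text
t 8.15 cr [-32.04 126.89  14.26] F [ 0.23  0.68 -0.17] open 50.037109082202846
target [614.17 -37.08  14.  ] dist 16.91777485222974
[-16.9, -1.0, 0.3] [-0.1, 0.2, 0.0]
```

View pics/side10c.png

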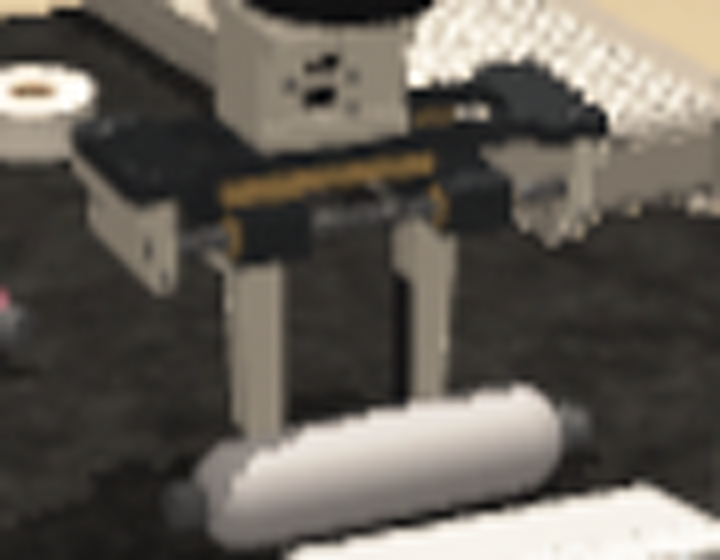

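View pics/top10c.png

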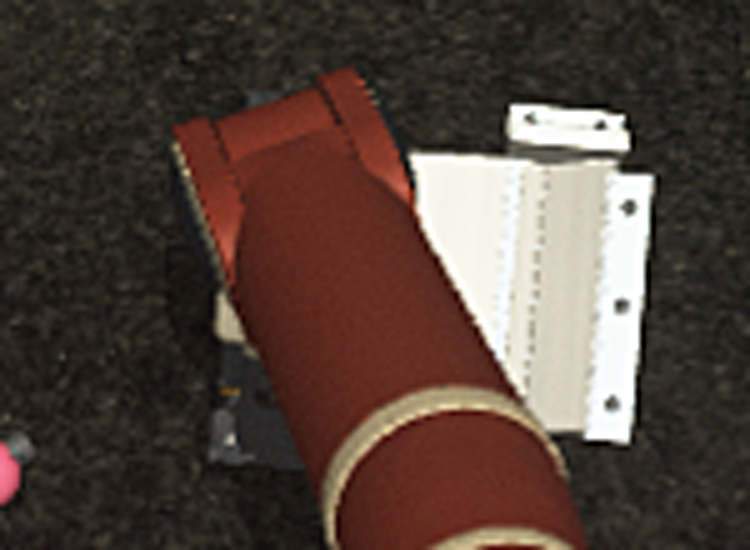

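Run:
```python
from h import *
from plan import w2c
f=lambda u,x0,y0,s:(np.array(u,float)+.5)/s-.5+np.array([x0,y0])
q=px2w('side',f([[166,502],[593,430]],262,165,8),20); print([w2c(a)[:2] for a in q],np.linalg.norm(q[0]-q[1]))
```

```text
[array([-115.12,   91.33]), array([56.46, 89.04])] 171.59004660376112
```

Emit:
servo_tool([
  [[-4, 0, 0], [0, 0, 0], 0.54],
  [[-4, 0, 0], [0, 0, 0], 0.54],
  [[-4, 0, 0], [0, 0, 0], 0.54],
  [[-4, 0, 0], [0, 0, 0], 0.54],
  [[-4, 0, -0.5], [0, 0, 0], 0.54],
])

```text
time: 8.67
tool_pos: [615.7, -37.5, 15.6]
eef_rot: [[0.12, 0.993, 0.001], [0.993, -0.12, 0.002], [0.002, 0.001, -1.0]]
wrist_force: [-0.2, 5.1, 4.0]
opening: 49.8
```

```bash
python3 plan.py -33 80 20 1 40
```

```text
t 8.6667 cr [-31.47 109.79  15.63] F [-0.19  5.15  4.05] open 49.76845358224735
target [610.48 -66.85  20.  ] dist 30.145588199517743
[-29.8, -1.6, -4.4] [0.1, -0.1, 0.2]
```

Emit:
servo_tool([
  [[-5, 0, -0.5], [0, 0, 0], 0.54],
  [[-5, 0, -0.5], [0, 0, 0], 0.54],
  [[-5, 0, -0.5], [0, 0, 0], 0.54],
  [[-5, 0, -0.5], [0, 0, 0], 0.54],
  [[-5, 0, -0.5], [0, 0, 0], 0.54],
])

```text
time: 9.08
tool_pos: [614.9, -46.0, 22.9]
eef_rot: [[0.106, 0.994, 0.008], [0.994, -0.106, 0.024], [0.025, 0.006, -1.0]]
wrist_force: [-1.6, 5.5, 5.1]
opening: 50.3
```

```bash
python3 plan.py -33 80 20 1 40;python3 - <<'E'
from h import *
im=env.camera('side')[:,:,::-1]; cv2.imwrite('pics/side11.png',im); crop(im,262,165,100,75,8,'pics/side11c.png')
E
```

```text
t 9.0833 cr [-31.17 101.27  22.9 ] F [-1.58  5.53  5.14] open 50.26409770849756
target [610.48 -66.85  20.  ] dist 21.547345923082364
[-21.3, -2.2, 2.4] [0.3, -1.4, 1.0]
```

View pics/side11c.png

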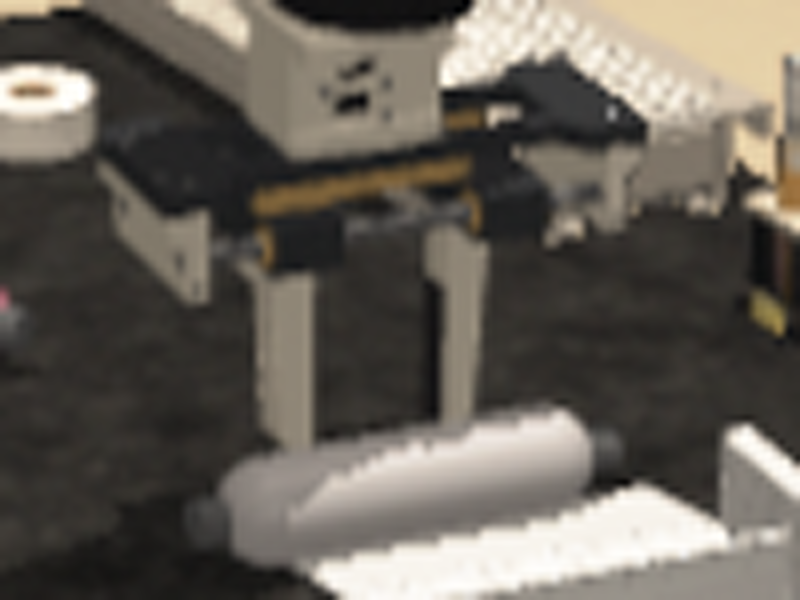

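Emit:
servo_tool([
  [[-6, 0, 4], [0.3, -1.4, 0.8], 0.54],
  [[-7, 0, 3], [0, -0.5, 0.2], 0.54],
  [[-7, 0, 2], [0, -0.5, 0.2], 0.54],
  [[-7, 0, 2], [0, -0.5, 0.2], 0.54],
])

```text
time: 9.47
tool_pos: [616.5, -45.8, 21.5]
eef_rot: [[0.114, 0.993, 0.011], [0.993, -0.114, 0.007], [0.008, 0.01, -1.0]]
wrist_force: [-2.7, 9.3, 9.3]
opening: 50.2
```

```bash
python3 plan.py -33 80 20 1 40
```

```text
t 9.4667 cr [-29.64 101.59  21.47] F [-2.65  9.26  9.35] open 50.17884375900487
target [610.48 -66.85  20.  ] dist 21.901800455310575
[-21.6, -3.6, 1.3] [0.6, -0.5, 0.5]
```

```bash
python3 - <<'E'
s=open('plan.py').read()
s=s.replace("    T=c2w(x_,y_,z_);","    tilt=float(sys.argv[6]) if len(sys.argv)>6 else 0\n    RT=RT@R.from_rotvec([0,-tilt,0],degrees=True).as_matrix(); T=c2w(x_,y_,z_);")
open('plan.py','w').write(s)
E
python3 plan.py -31 118 14 5 5 22
```

```text
t 9.4667 cr [-29.64 101.59  21.47] F [-2.65  9.26  9.35] open 50.17884375900487
target [617.14 -29.38  14.  ] dist 18.076280607570112
[4.5, -0.4, 2.1] [0.2, -7.0, 0.1]
[4.7, -0.4, 1.5] [0.2, -7.0, 0.1]
[4.9, -0.4, 0.9] [0.2, -7.0, 0.1]
[3.1, -0.2, 0.2] [0.0, -1.5, 0.0]
[0.0, 0.0, 0.0] [-0.0, 0.0, -0.0]
```

Emit:
servo_tool([
  [[3, 0, 1], [0, -4, 0], 0.54],
  [[4, 0, 1], [0, -5, 0], 0.54],
  [[4, 0, 1], [0, -5, 0], 0.54],
  [[3, 0, 0], [0, -4, 0], 0.54],
  [[2, 0, 0], [0, -3, 0], 0.54],
])

```text
time: 9.88
tool_pos: [620.5, -36.0, 20.9]
eef_rot: [[0.121, 0.992, -0.028], [0.924, -0.123, -0.363], [-0.364, 0.018, -0.931]]
wrist_force: [0.7, 0.2, 0.1]
opening: 50.1
```

```bash
python3 plan.py -31 120 8 3 5 22;python3 - <<'E'
from h import *
im=env.camera('side')[:,:,::-1]; cv2.imwrite('pics/side12.png',im); crop(im,262,165,100,75,8,'pics/side12c.png')
E
```

```text
t 9.8833 cr [-26.9  111.88  20.86] F [0.67 0.19 0.05] open 50.114386017664486
target [617.38 -27.4    8.  ] dist 15.7515074367385
[3.9, -1.4, 2.8] [1.0, -0.7, -0.4]
[3.9, -1.3, 2.8] [0.0, 0.0, 0.0]
[3.9, -1.3, 2.8] [-0.0, -0.0, 0.0]
```

View pics/side12c.png

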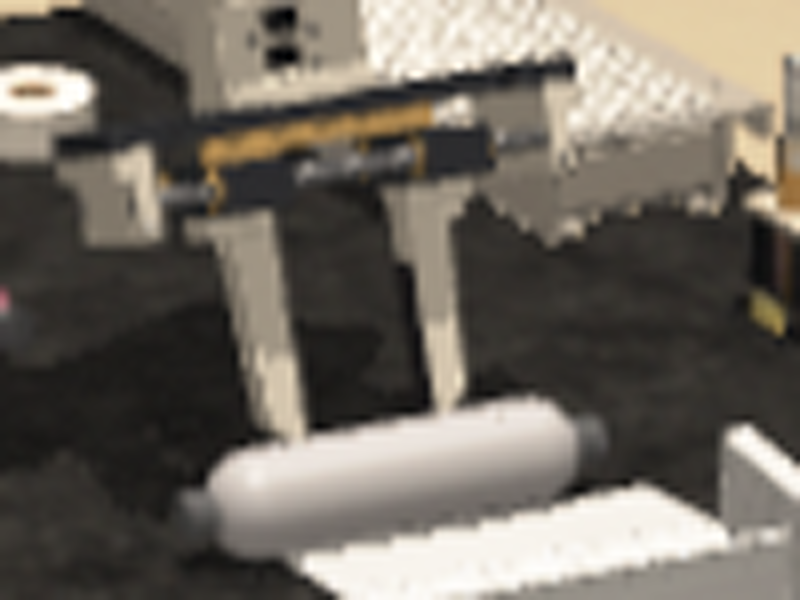

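Emit:
servo_tool([
  [[4, -1, 1], [0.5, 0, 0], 0.54],
  [[4, -1, 3], [0, 0, 0], 0.54],
  [[2, -1, 3], [0, 0, 0], 0.54],
  [[0, 0, 2], [0, 0, 0], 0.54],
  [[0, 0, 0], [0, 0, 0], 0.54],
])

```text
time: 10.35
tool_pos: [617.1, -29.1, 5.8]
eef_rot: [[0.118, 0.992, -0.04], [0.924, -0.124, -0.361], [-0.363, 0.006, -0.932]]
wrist_force: [-0.3, -0.6, -1.1]
opening: 50.3
```

```bash
python3 plan.py -31 110 9 3 5 22
```

```text
t 10.35 cr [-31.1  118.32   5.75] F [-0.25 -0.59 -1.13] open 50.322961257255734
target [616.15 -37.32   9.  ] dist 8.935504124691787
[-5.0, 0.1, -0.0] [0.3, -0.7, -0.2]
[-3.9, 0.0, 0.0] [0.0, 0.0, -0.0]
[0.0, 0.0, 0.0] [0.0, 0.0, 0.0]
```

Emit:
servo_tool([
  [[-4.5, 0, 1], [0, 0, 0], 0.54],
  [[-4.5, 0, 1], [0, 0, 0], 0.54],
  [[-4.5, 0, 1.5], [0, 0, 0], 0.54],
  [[-5, 0, 1], [0, 0, 0], 0.54],
  [[-5, 0, 1], [0, 0, 0], 0.54],
])

```text
time: 10.77
tool_pos: [615.4, -54.8, 10.0]
eef_rot: [[0.121, 0.992, -0.036], [0.926, -0.126, -0.355], [-0.357, 0.009, -0.934]]
wrist_force: [0.2, 2.6, 1.5]
opening: 50.3
```

```bash
python3 plan.py -31 90 12 1 5 22;python3 - <<'E'
from h import *
im=env.camera('side')[:,:,::-1]; cv2.imwrite('pics/side13.png',im); crop(im,262,165,100,75,8,'pics/side13c.png')
E
```

```text
t 10.7667 cr [-29.6   92.56  10.03] F [0.19 2.58 1.48] open 50.26028585374677
target [613.7  -57.17  12.  ] dist 3.520395068511021
[-3.1, -1.4, -0.9] [0.4, -1.1, -0.4]
```

View pics/side13c.png

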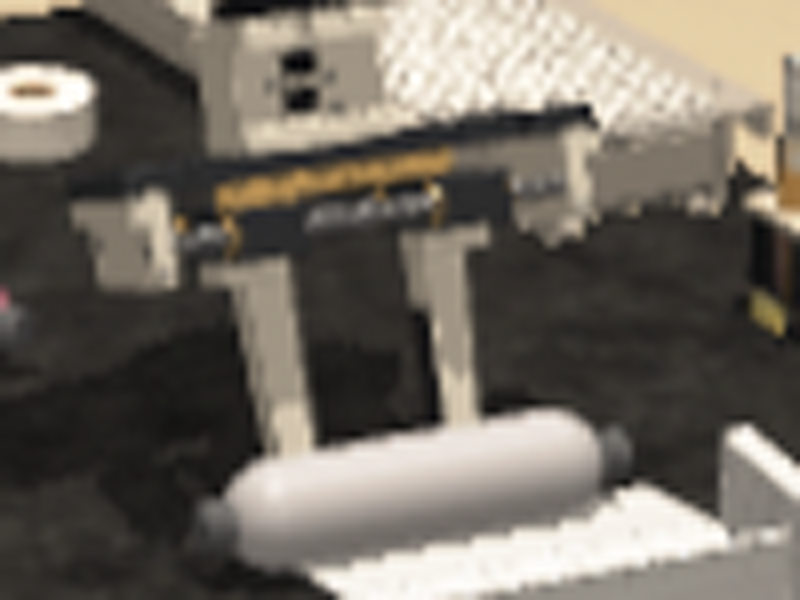

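Emit:
servo_tool([
  [[-5, 0, 1], [0, -1, -0.3], 0.54],
  [[-5, 0, 1], [0, -0.5, 0], 0.54],
  [[-5, 0, 1], [0, -0.5, 0], 0.54],
  [[-5, 0, 1], [0, -0.5, 0], 0.54],
  [[-5, 0, 1], [0, 0, 0], 0.54],
])

```text
time: 11.23
tool_pos: [612.8, -81.0, 16.2]
eef_rot: [[0.115, 0.993, -0.04], [0.909, -0.121, -0.398], [-0.4, 0.009, -0.917]]
wrist_force: [-0.3, 3.6, 1.7]
opening: 50.2
```

```bash
python3 plan.py -31 70 15 1 5 25
```

```text
t 11.2333 cr [-28.99  66.27  16.2 ] F [-0.33  3.55  1.73] open 50.190815624631654
target [611.24 -77.02  15.  ] dist 4.401284567165454
[3.9, -2.0, -0.4] [0.5, -1.4, -0.1]
```

Emit:
servo_tool([
  [[-4, -0.5, 1], [0.3, 0, 0], 0.54],
  [[-4, -0.5, 1], [0, 0, 0], 0.54],
  [[-4, 0, 1], [0, 0, 0], 0.54],
  [[-3, 0, 1], [0, 0, 0], 0.54],
])

```text
time: 11.57
tool_pos: [609.6, -98.0, 19.0]
eef_rot: [[0.115, 0.992, -0.046], [0.909, -0.123, -0.398], [-0.4, 0.004, -0.916]]
wrist_force: [0.7, 1.4, 0.7]
opening: 50.3
```

```bash
python3 plan.py -31 45 20 1 5 25
python3 - <<'E'
from h import *
im=env.camera('side')[:,:,::-1]; cv2.imwrite('pics/side14.png',im); crop(im,272,165,100,75,8,'pics/side14c.png')
E
```

```text
t 11.5667 cr [-30.    49.    19.03] F [0.68 1.41 0.75] open 50.25421341637747
target [ 608.17 -101.83   20.  ] dist 4.2332611505237185
[-4.1, -1.0, 0.7] [0.2, -1.4, -0.1]
```

View pics/side14c.png

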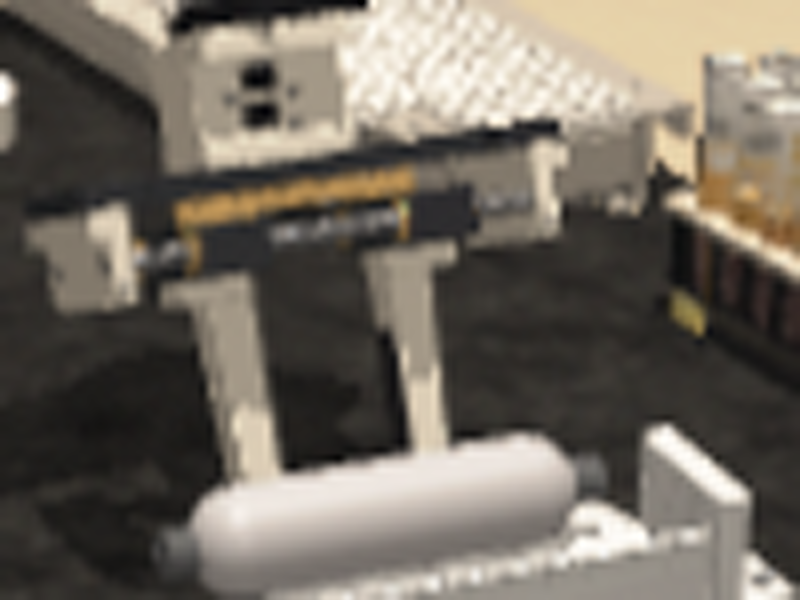

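Emit:
servo_tool([
  [[-3, -0.5, 0.5], [0, 0, 0], 0.54],
  [[-3, 0, 0.5], [0, 0, 0], 0.54],
  [[-3, 0, 0.8], [0, 0, 0], 0.54],
  [[-3, 0, 1], [0, 0, 0], 0.54],
])

```text
time: 11.95
tool_pos: [604.8, -116.5, 21.4]
eef_rot: [[0.117, 0.992, -0.052], [0.906, -0.128, -0.404], [-0.407, 0.0, -0.913]]
wrist_force: [0.6, -0.1, 0.4]
opening: 50.4
```

```bash
python3 plan.py -31 35 22 1 5 25
python3 - <<'E'
from h import *
im=env.camera('side')[:,:,::-1]; cv2.imwrite('pics/side15.png',im); crop(im,272,165,100,75,8,'pics/side15c.png')
E
```

```text
t 11.95 cr [-32.56  29.99  21.41] F [ 0.59 -0.14  0.44] open 50.414888718234074
target [ 606.94 -111.76   22.  ] dist 5.278097875121496
[4.1, 1.5, -2.4] [-0.1, -1.0, -0.3]
```

View pics/side15c.png

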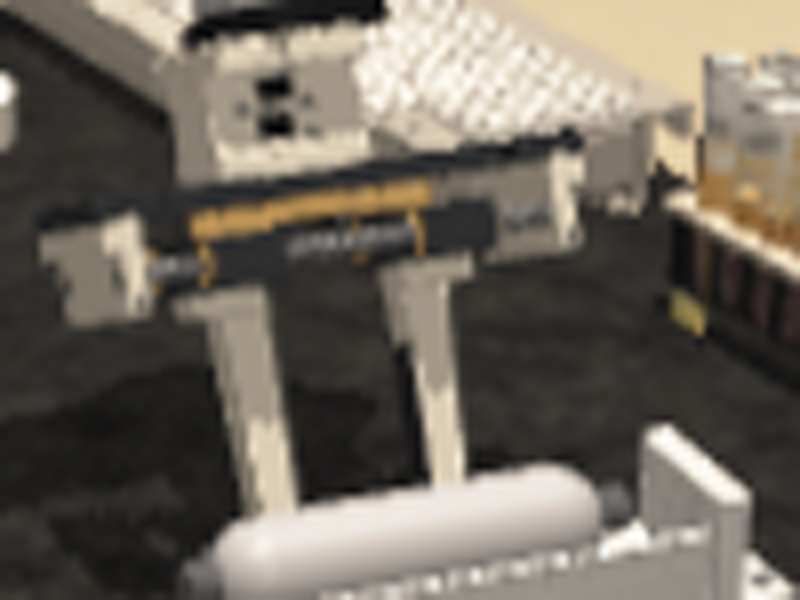

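Emit:
servo_tool([
  [[6, 0, -6], [0, 0, 0], 0.54],
  [[6, 0, -15], [0, 0, 0], 0.54],
  [[0, 0, -25], [0, 3, 0], 0.3],
  [[0, -5, -30], [0, 6, 0], 0.1],
  [[0, -20, -15], [0, 6, 0], 0.0],
])

```text
time: 12.42
tool_pos: [585.9, -59.2, 98.3]
eef_rot: [[0.114, 0.993, -0.026], [0.982, -0.116, -0.146], [-0.148, -0.009, -0.989]]
wrist_force: [0.2, -0.9, 0.1]
opening: 35.2
```

```bash
python3 plan.py -190 20 120 5 30 0
python3 - <<'E'
from h import *
im=env.camera('side')[:,:,::-1]; cv2.imwrite('pics/side16.png',im); crop(im,262,175,100,75,8,'pics/side16c.png')
im=env.camera('top')[:,:,::-1]; crop(im,215,115,150,110,5,'pics/top16c.png')
E
```

```text
t 12.4167 cr [-58.35  84.61  98.34] F [ 0.15 -0.88  0.1 ] open 35.1612371301684
target [ 447.3 -107.1  120. ] dist 148.24317690393642
[-13.4, -26.8, -2.2] [-0.4, 7.0, 0.3]
[-13.2, -26.7, -4.0] [-0.1, 1.5, 0.1]
[-13.1, -26.6, -4.4] [-0.0, 0.0, 0.0]
[-13.1, -26.6, -4.4] [-0.0, 0.0, 0.0]
[-12.3, -25.1, -4.1] [-0.0, 0.0, 0.0]
```

View pics/side16c.png

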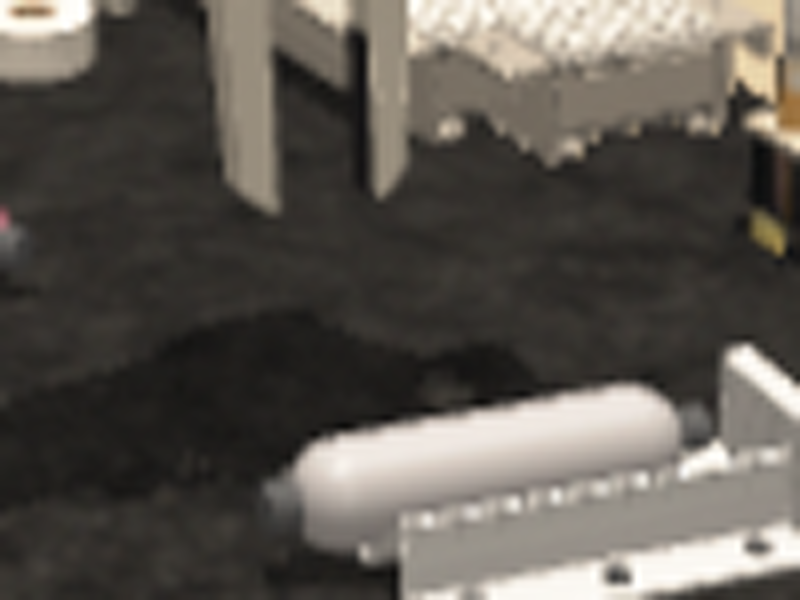

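View pics/top16c.png

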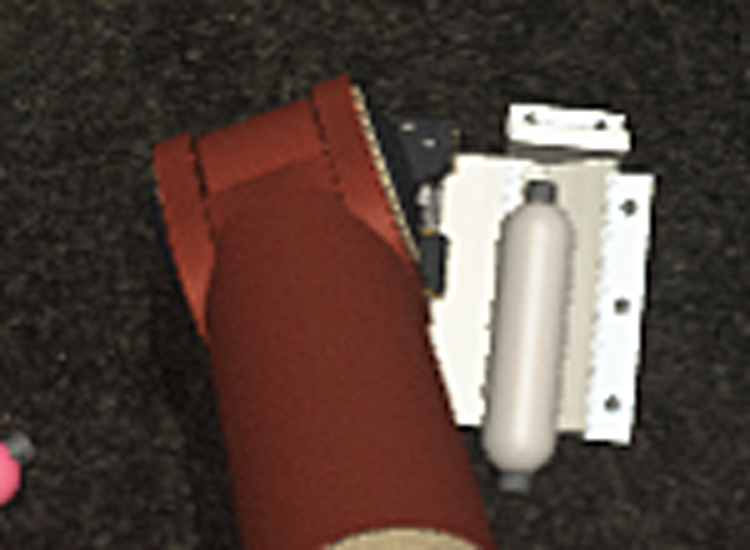

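Run:
```python
from h import *
from plan import w2c
f=lambda u,x0,y0,s:(np.array(u,float)+.5)/s-.5+np.array([x0,y0])
q=px2w('top',f([[542,183],[514,490]],215,115,5),28); print([w2c(a)[:2] for a in q],np.linalg.norm(q[0]-q[1]))
```

```text
[array([59.01,  3.33]), array([-109.39,    3.23])] 168.4005781705111
```

Emit:
servo_tool([
  [[-13, -27, -2], [0, 5, 0], 0.0],
  [[-13, -27, -3], [0, 3, 0], 0.0],
  [[-13, -26, -4], [0, 0.5, 0], 0.0],
  [[-12, -20, -2], [0, 0, 0], 0.0],
  [[-6, -10, 0], [0, 0, 0], 0.0],
])

```text
time: 12.93
tool_pos: [465.0, -101.3, 113.0]
eef_rot: [[0.113, 0.994, -0.011], [0.994, -0.112, 0.003], [0.001, -0.011, -1.0]]
wrist_force: [1.0, 0.6, -0.0]
opening: 0.8
```

```bash
python3 plan.py -165 3 110 3 20 0
```

```text
t 12.9333 cr [-173.19   27.92  112.96] F [ 0.98  0.58 -0.03] open 0.8181990282586226
target [ 470.02 -127.04  110.  ] dist 26.398471669332086
[-18.9, 6.0, 2.2] [-0.6, -0.1, 0.6]
[-6.0, 2.0, 0.7] [0.0, 0.0, 0.0]
[0.0, 0.0, 0.0] [0.0, -0.0, 0.0]
```

Emit:
servo_tool([
  [[-10, 3, 5], [-0.5, 0, 0.5], 0.0],
  [[-8, 1, 15], [0, 0, 0], 0.0],
  [[-4, 0, 20], [0, 0, 0], 0.0],
  [[0, 0, 20], [0, 0, 0], 0.0],
  [[0, 0, 12], [0, 0, 0], 0.0],
])

```text
time: 13.35
tool_pos: [469.9, -126.0, 38.3]
eef_rot: [[0.121, 0.993, 0.004], [0.993, -0.121, -0.003], [-0.003, 0.005, -1.0]]
wrist_force: [-0.7, 0.4, -0.2]
opening: 0.1
```

```bash
python3 plan.py -160 3 11 3 20 0
```

```text
t 13.35 cr [-165.22    3.98   38.33] F [-0.66  0.44 -0.22] open 0.1036580257727307
target [ 474.98 -127.66   11.  ] dist 27.838948468222778
[-0.7, 3.7, 19.7] [0.3, 0.2, 0.1]
[-0.3, 1.5, 7.7] [0.0, -0.0, 0.0]
[0.0, 0.0, 0.0] [0.0, -0.0, 0.0]
```

Emit:
servo_tool([
  [[0, 2, 6], [0, 0, 0], 0.0],
  [[0, 2, 8], [0, 0, 0], 0.0],
  [[0, 1, 5], [0, 0, 0], 0.0],
  [[0, 0, 1], [0, 0, 0], 0.0],
])

```text
time: 13.68
tool_pos: [477.7, -125.2, 12.4]
eef_rot: [[0.118, 0.993, 0.001], [0.993, -0.118, -0.003], [-0.003, 0.001, -1.0]]
wrist_force: [0.4, 0.9, 1.1]
opening: 0.7
```

```bash
python3 plan.py -145 3 11 1 20 0
python3 - <<'E'
from h import *
im=env.camera('side')[:,:,::-1]; cv2.imwrite('pics/side17.png',im); crop(im,240,165,120,75,6,'pics/side17c.png')
im=env.camera('top')[:,:,::-1]; crop(im,255,115,110,110,5,'pics/top17c.png')
E
```

```text
t 13.6833 cr [-157.58    5.82   12.44] F [0.39 0.89 1.12] open 0.6574886021392073
target [ 489.87 -129.5    11.  ] dist 12.974501954524916
[-2.9, 12.6, 1.5] [0.1, 0.1, 0.3]
```

View pics/side17c.png

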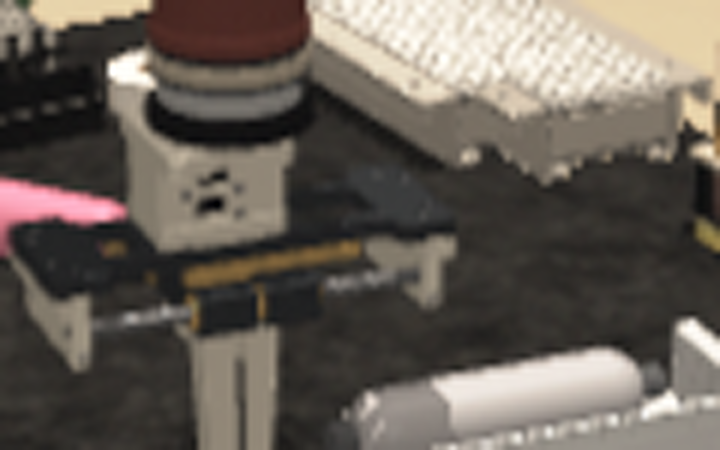

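View pics/top17c.png

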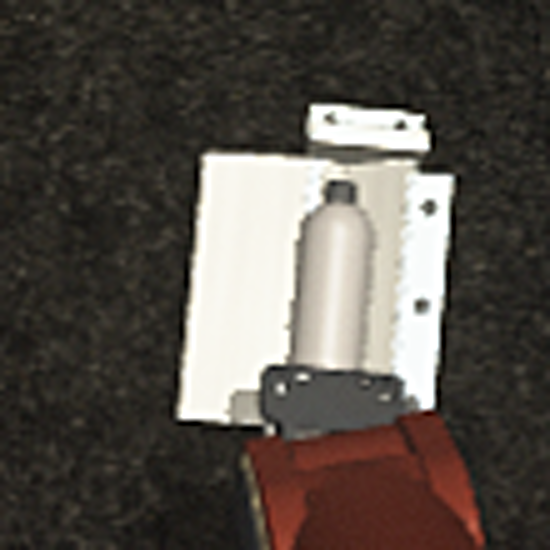

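Emit:
servo_tool([
  [[-1.5, 5, 0.5], [0, 0, 0], 0.0],
  [[-1, 5, 0], [0, 0, 0], 0.0],
  [[-0.5, 4, 0], [0, 0, 0], 0.0],
  [[0, 4, 0], [0, 0, 0], 0.0],
  [[0, 3, 0], [0, 0, 0], 0.0],
])

```text
time: 14.2
tool_pos: [501.2, -131.8, 15.2]
eef_rot: [[0.118, 0.993, 0.006], [0.993, -0.118, -0.004], [-0.003, 0.007, -1.0]]
wrist_force: [-0.0, -0.3, 0.6]
opening: 0.9
```

```bash
python3 plan.py -130 3 11 1 20 0
```

```text
t 14.2 cr [-133.43    2.1    15.19] F [-0.01 -0.32  0.59] open 0.8502349833163448
target [ 504.75 -131.34   11.  ] dist 5.491431472093948
[0.9, 3.4, 4.2] [0.4, 0.2, 0.3]
```

Emit:
servo_tool([
  [[0.5, 2, 2], [0, 0, 0], 0.0],
  [[0, 2, 1], [0, 0, 0], 0.0],
  [[0, 2, 0], [0, 0, 0], 0.0],
  [[0, 2, 0], [0, 0, 0], 0.0],
  [[0, 2, 0], [0, 0, 0], 0.0],
])

```text
time: 14.62
tool_pos: [507.4, -132.4, 11.8]
eef_rot: [[0.119, 0.993, -0.004], [0.993, -0.119, -0.004], [-0.005, -0.004, -1.0]]
wrist_force: [-4.5, 1.0, 3.6]
opening: 0.3
```

```bash
python3 plan.py -112 3 11 1 20 0
python3 - <<'E'
from h import *
im=env.camera('side')[:,:,::-1]; cv2.imwrite('pics/side18.png',im); crop(im,260,175,100,75,7,'pics/side18c.png')
im=env.camera('top')[:,:,::-1]; crop(im,255,115,110,110,5,'pics/top18c.png')
E
```

```text
t 14.6167 cr [-127.25    2.29   11.83] F [-4.46  1.04  3.61] open 0.3332280728558346
target [ 522.62 -133.56   11.  ] dist 15.293707313778352
[0.7, 15.3, 0.8] [-0.2, 0.3, 0.2]
```

View pics/side18c.png

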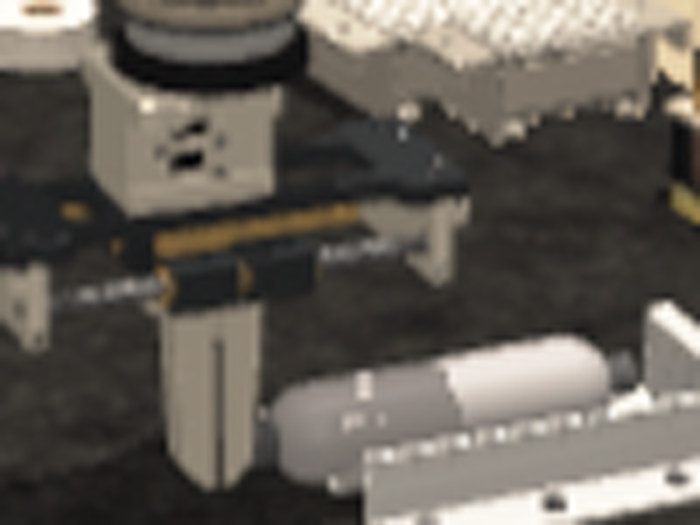

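View pics/top18c.png

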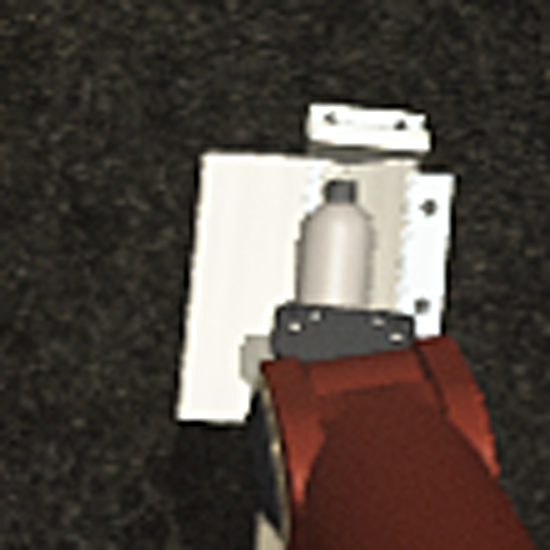

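Emit:
servo_tool([
  [[0, 3, 0], [0, 0, 0], 0.0],
  [[0, 3, 0], [0, 0, 0], 0.0],
  [[0, 3, 0], [0, 0, 0], 0.0],
  [[0, 3, 0], [0, 0, 0], 0.0],
])

```text
time: 15.05
tool_pos: [515.2, -133.5, 11.5]
eef_rot: [[0.119, 0.993, -0.014], [0.993, -0.119, -0.004], [-0.005, -0.013, -1.0]]
wrist_force: [-4.7, 0.8, 3.6]
opening: 0.9
```

```bash
python3 plan.py -112 3 11 1 20 0
```

```text
t 15.05 cr [-119.36    2.19   11.51] F [-4.69  0.81  3.61] open 0.8665758327255214
target [ 522.62 -133.56   11.  ] dist 7.420466254080118
[0.8, 7.4, 0.4] [-0.7, 0.3, 0.2]
```

Moving with a steady ~5 N; the stop should come at about TCP x = -112.

Emit:
servo_tool([
  [[0, 3, 0], [-0.5, 0, 0], 0.0],
  [[0, 3, 0], [-0.3, 0, 0], 0.0],
  [[0, 2.5, 0], [0, 0, 0], 0.0],
  [[0, 2.5, 0], [0, 0, 0], 0.0],
])

```text
time: 15.38
tool_pos: [523.5, -134.6, 10.9]
eef_rot: [[0.119, 0.993, -0.007], [0.993, -0.119, -0.005], [-0.006, -0.006, -1.0]]
wrist_force: [-8.4, 0.8, 6.6]
opening: 0.5
```

```bash
python3 plan.py -112 3 11 1 20 0
python3 - <<'E'
from h import *
im=env.camera('side')[:,:,::-1]; cv2.imwrite('pics/side19.png',im); crop(im,280,175,100,75,7,'pics/side19c.png')
im=env.camera('top')[:,:,::-1]; crop(im,275,120,80,70,7,'pics/top19c.png')
E
```

```text
t 15.3833 cr [-110.96    2.1    10.85] F [-8.42  0.76  6.59] open 0.4517618275601592
target [ 522.62 -133.56   11.  ] dist 1.381838992563986
[0.9, -1.0, -0.1] [-0.3, 0.3, 0.2]
```

View pics/side19c.png

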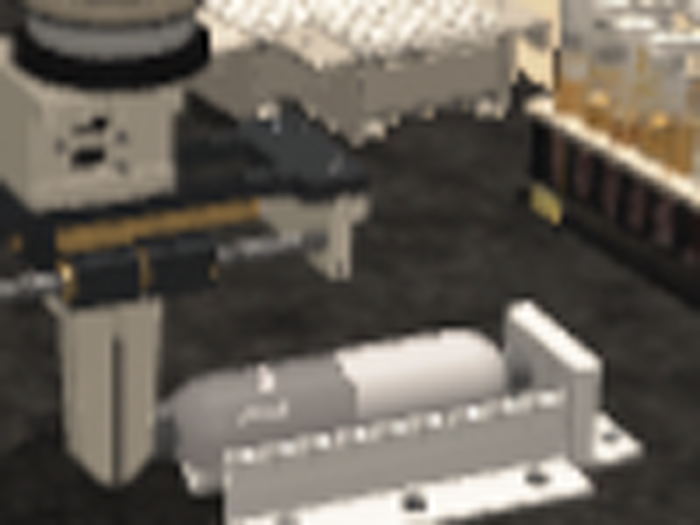

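View pics/top19c.png

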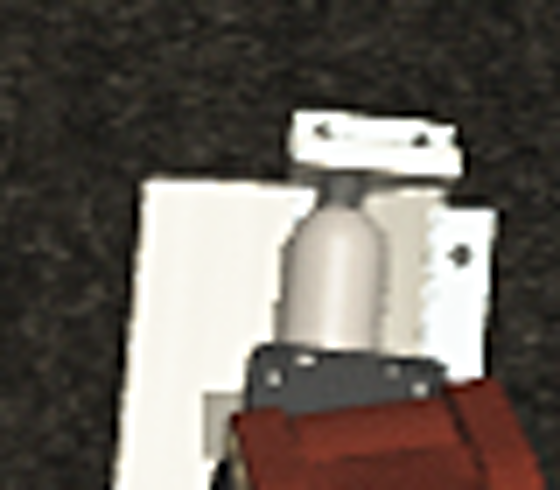

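Emit:
servo_tool([
  [[0, 2.5, 0], [0, 0, 0], 0.0],
  [[0, 2.5, 0], [0, 0, 0], 0.0],
  [[0, 2.5, 0], [0, 0, 0], 0.0],
])

```text
time: 15.73
tool_pos: [523.1, -134.6, 10.3]
eef_rot: [[0.119, 0.993, -0.024], [0.993, -0.119, -0.005], [-0.008, -0.023, -1.0]]
wrist_force: [-7.7, 1.5, 6.7]
opening: 0.8
```

```bash
python3 plan.py -112 3 11 1 20 0
```

```text
t 15.7333 cr [-111.44    2.01   10.31] F [-7.72  1.49  6.75] open 0.7583599158769084
target [ 522.62 -133.56   11.  ] dist 1.3346570131702649
[1.0, -0.6, -0.7] [-1.3, 0.4, 0.2]
```

Emit:
servo_tool([
  [[0, -2, 0], [0, 0, 0], 0.0],
  [[0, -6, 0], [0, 0, 0], 0.0],
  [[0, -12, 0], [0, 0, 0], 0.0],
  [[0, -18, 0], [0, 0, 0], 0.0],
  [[0, -12, -6], [0, 0, 0], 0.0],
])

```text
time: 16.15
tool_pos: [484.2, -129.0, 17.4]
eef_rot: [[0.119, 0.993, 0.001], [0.993, -0.119, -0.005], [-0.005, 0.001, -1.0]]
wrist_force: [-0.3, -0.5, -0.1]
opening: 0.4
```

```bash
python3 plan.py -190 3 120 4 30 0
```

```text
t 16.15 cr [-150.72    2.79   17.38] F [-0.34 -0.45 -0.15] open 0.44537507876776533
target [ 445.21 -123.97  120.  ] dist 109.88106561954876
[-0.0, -10.7, -28.0] [0.1, 0.3, 0.2]
[0.1, -10.7, -28.0] [-0.0, -0.0, -0.0]
[0.1, -10.7, -28.0] [0.0, -0.0, -0.0]
[0.0, -7.1, -18.6] [0.0, 0.0, -0.0]
```

Emit:
servo_tool([
  [[0, -5, -28], [0, 0, 0], 0.0],
  [[0, -3, -30], [0, 0, 0], 0.0],
  [[10, 0, -30], [0, 0, 0], 0.0],
  [[30, 0, -15], [0, 0, 0], 0.0],
  [[30, 0, 0], [0, 0, 0], 0.0],
])

```text
time: 16.57
tool_pos: [488.5, -64.5, 124.9]
eef_rot: [[0.134, 0.991, 0.015], [0.991, -0.133, -0.009], [-0.007, 0.016, -1.0]]
wrist_force: [0.5, -0.4, -0.1]
opening: 1.0
```

Emit:
servo_tool([
  [[30, 0, 0], [0, 0, 0], 0.0],
  [[30, 0, 0], [0, 0, 0], 0.0],
  [[20, 0, 0], [0, 0, 0], 0.0],
  [[5, 0, 0], [0, 0, 0], 0.0],
  [[0, 0, 0], [0, 0, 0], 0.0],
])

```text
time: 16.98
tool_pos: [511.3, 31.3, 130.4]
eef_rot: [[0.126, 0.991, 0.046], [0.992, -0.126, -0.001], [0.005, 0.046, -0.999]]
wrist_force: [-0.6, -0.3, -0.2]
opening: 0.5
```

Run:
```python
from h import *
im=env.camera('side')[:,:,::-1]; cv2.imwrite('pics/side20.png',im); crop(im,280,190,100,65,8,'pics/side20c.png')
im=env.camera('top')[:,:,::-1]; cv2.imwrite('pics/top20.png',im);crop(im,280,125,80,85,7,'pics/top20c.png')
```

```text
(no output)
```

View pics/side20c.png

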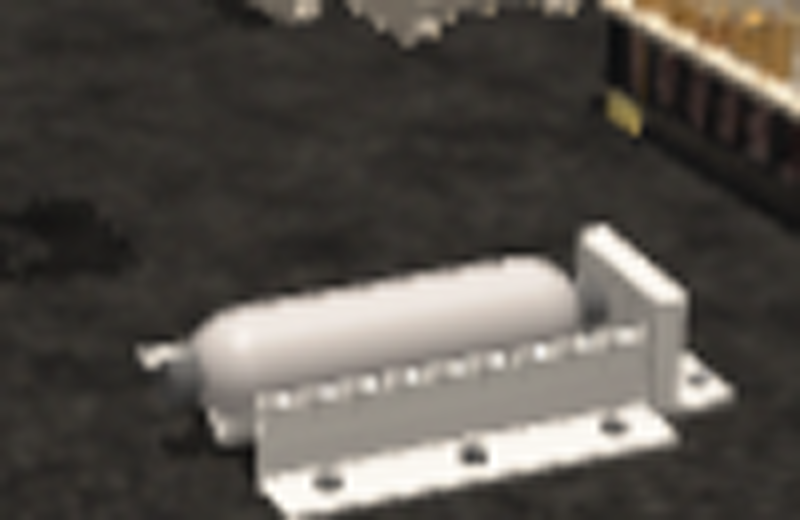

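View pics/top20c.png

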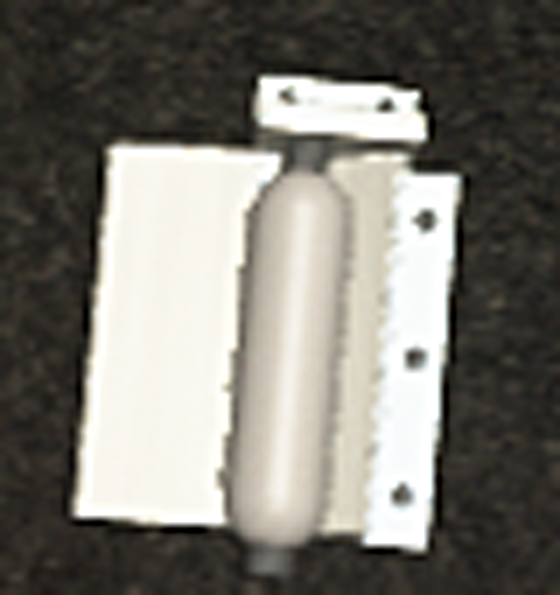

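View pics/top20.png

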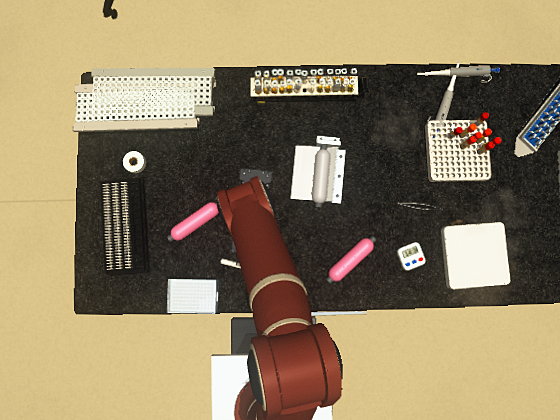

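Run:
```python
from h import *
from plan import w2c,c2w
f=lambda u,x0,y0,s:(np.array(u,float)+.5)/s-.5+np.array([x0,y0])
q=px2w('top',f([[267,575]],280,125,7),28); print(w2c(q[0]))
b=px2w('top',f([[301,170],[278,547]],280,125,7),28);print([w2c(a) for a in b])
print((w2px('top',[c2w(-95,3,28),c2w(75,3,28)])-[280,125])*7)
a=cv2.imread('pics/top0.png').astype(int);c=cv2.imread('pics/top20.png').astype(int)
d=np.abs(a-c).max(2)
for n,(x,y,w,h) in dict(timer=(394,240,36,34),roll=(118,148,32,28),forceps=(392,198,46,14),pinkR=(322,232,58,54),pinkL_left=(164,215,30,30)).items(): print(n,(d[y:y+h,x:x+w]>40).sum())
s=env.get_state();print(s['time'],s['joint_vel'],s['wrist_force'])
```

```text
[-93.55   3.84  28.  ]
[array([65.38,  5.06, 28.  ]), array([-82.39,   0.65,  28.  ])]
[[265.85 575.97]
 [305.47 143.48]]
timer 0
roll 0
forceps 0
pinkR 0
pinkL_left 0
17.0833 [ 0.03  0.    0.02  0.01  0.    0.02 -0.  ] [-0.44 -0.5   0.65]
```

Emit:
servo_tool([
  [[0, 0, 0], [0, 0, 0], 0.0],
  [[0, 0, 0], [0, 0, 0], 0.0],
  [[0, 0, 0], [0, 0, 0], 0.0],
])

```text
time: 17.33
tool_pos: [510.5, 23.1, 129.4]
eef_rot: [[0.137, 0.99, 0.043], [0.991, -0.137, -0.006], [0.0, 0.044, -0.999]]
wrist_force: [0.1, 0.5, -0.2]
opening: 0.4
```

Run:
```python
from cell import env
print(env.close_job())
```

```text
the job is handed in; nothing more can be done
None
```

The cylinder is lying in the V against the end stop. I rolled it across the bench and up the ramp with two spread fingers, let it drop into the V, then pushed it endways with the closed fingers. I handed the job in at about 17.3 s, with the arm clear of everything.

**Last checks**
- **At the stop:** Three more push rows gave no advance at about 8 N; sliding had taken about 5 N. The final pictures show the far neck at the stop plate.
- **In the V:** From the top view, the near end is at cradle x = -93.6 mm, y = 3.8 mm. The ideal is -95 and +3 mm, so it agrees within the calibration error.
- **Other objects:** The timer, label roll, forceps and right-hand pink look-alike show no pixel changes. The left pink one was compared only over its left part, also unchanged. The marker was partly hidden by the arm, so I did not compare it, but the gripper never went near it.

**What disagreed or went wrong**
- **Fingertip length:** In the pictures the fingertips sit only about 0–2 mm ahead of the reported TCP, not 17 mm. The tool also went to TCP z = 13 mm without touching the bench.
- **First push:** Because of that, my first push rode on top of the cylinder and pressed down with up to about 22 N at the wrist. I lifted off, went lower and started again.
- **Ramp:** With vertical fingers the cylinder jammed at the foot of the ramp. I backed off, tilted the tool about 22–25° and pushed from lower down, after which it rolled up.

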